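# Charge the milling bowl with grinding balls from a leaning narrow-necked jar

## Task

Take the steel scoop, angle it through the neck of the leaning glass jar, scoop up grinding balls, right it to bring them out and tip them into the steel milling bowl, until at least two balls are in the bowl. Go gently with the jar, never touch the balls with the gripper, spill none (each ball must end in the jar or in the bowl), and leave the culture dishes, the amber bottle and the blue box where they are. Finish by standing the empty scoop upright on the black mat and letting go.

Things in the scene. Friction and masses are not known exactly. Their poses are not given: they have to be found in the camera images.
- jar: Glass jar of grinding balls, fixed in a grey angled stand on the bench: its axis leans 12 degrees from vertical towards the body's +x, so the balls gather on that side. Origin: on the bench; the jar's underside centre is 34 mm above it. Along its axis the jar is 92 mm tall, 140 mm across outside; inside 132 mm across up to 60 mm from the underside, then a shoulder narrows evenly up to 76 mm.
- jar_mouth (a point): Centre of the leaning jar's mouth, in the plane of its rim, 92 mm from the underside along the jar's axis (124 mm above the bench; highest rim point 136 mm). The straight neck below it (from 76 mm up the axis) is 104 mm across inside, 112 mm outside.
- jar_floor (a point): Centre of the jar's flat inner floor, 6 mm from the underside along the jar's axis. The floor slopes down 12 degrees towards the jar body's +x. Axes as the jar body's (z vertical).
- cup: Open steel milling bowl, fixed to the bench: a straight-sided cylinder 128 mm across outside, 112 mm inside, 60 mm tall, inner floor 8 mm above its origin. Origin: centre of its underside; z up.
- cup_rim (a point): Centre of the milling bowl's opening, in the plane of its rim, 60 mm above the bench.
- mat: Black rubber mat, 160 x 150 mm and 4 mm thick, fixed to the bench, where the scoop stands. Origin: centre of its underside; its x axis along the 160 mm side.
- scoop: Loose steel scoop, about 140 g, standing on the mat: an open tray 54 mm long (x), 54 mm wide (y), 25 mm high, of 3 mm sheet, with a flat floor, a back wall, and side walls over the rear 37 mm; ahead of these the floor narrows in steps to a nose 30 mm wide (+x). A straight handle rises from the back wall. Origin: underside, 27 mm behind the nose; x to the nose, z along the handle.
- scoop_nose (a point): Middle of the scoop's front lower edge (27 mm ahead of the scoop's origin, on the base plane).
- scoop_grip (a point): On the axis of the scoop's black rubber grip, 25.5 mm behind the origin and 160 mm above the base. The grip is 70 mm long (120 to 190 mm above the base), 18 mm deep (x), 28 mm wide (y), on top of a thin steel strip 12 mm wide. Pinched fore and aft (closing along the scoop's x) it resists the nose's pushing best.
- scoop_bowl (a point): Middle of the room inside the scoop's bowl, 13 mm above the base, above the origin.
- dishes: Bystander: loose stack of four closed culture dishes, 94 mm across, 54 mm tall. Origin: centre of its underside.
- flask: Bystander: loose amber bottle, 68 mm across, 130 mm tall. Origin: centre of its underside.
- tipbox: Bystander: loose blue box with a clear lid, 80 x 120 mm, 65 mm tall. Origin: centre of its underside.
- ball0: Centre of one of the seven white ceramic grinding balls, 24 mm in diameter, about 22 g, polished and slippery; all seven start on the low side of the jar's floor and roll freely.
- ball1: Centre of one of the seven white ceramic grinding balls, 24 mm in diameter, about 22 g, polished and slippery; all seven start on the low side of the jar's floor and roll freely.
- ball2: Centre of one of the seven white ceramic grinding balls, 24 mm in diameter, about 22 g, polished and slippery; all seven start on the low side of the jar's floor and roll freely.
- ball3: Centre of one of the seven white ceramic grinding balls, 24 mm in diameter, about 22 g, polished and slippery; all seven start on the low side of the jar's floor and roll freely.
- ball4: Centre of one of the seven white ceramic grinding balls, 24 mm in diameter, about 22 g, polished and slippery; all seven start on the low side of the jar's floor and roll freely.
- ball5: Centre of one of the seven white ceramic grinding balls, 24 mm in diameter, about 22 g, polished and slippery; all seven start on the low side of the jar's floor and roll freely.
- ball6: Centre of one of the seven white ceramic grinding balls, 24 mm in diameter, about 22 g, polished and slippery; all seven start on the low side of the jar's floor and roll freely.

How it is judged:
On the way, in this order (a step that is already met when the one before it is completed fails the run):
1. the scoop's nose is down inside the jar, near its floor (distance between scoop_nose and jar_floor below 0.066 m), for 0.1 s.
2. at least one ball is carried in the scoop above the jar's rim (((distance between ball0 and scoop_bowl below 0.045 m and z of ball0 in the frame of jar above 0.14 m) or (distance between ball1 and scoop_bowl below 0.045 m and z of ball1 in the frame of jar above 0.14 m) or (distance between ball2 and scoop_bowl below 0.045 m and z of ball2 in the frame of jar above 0.14 m) or (distance between ball3 and scoop_bowl below 0.045 m and z of ball3 in the frame of jar above 0.14 m) or (distance between ball4 and scoop_bowl below 0.045 m and z of ball4 in the frame of jar above 0.14 m) or (distance between ball5 and scoop_bowl below 0.045 m and z of ball5 in the frame of jar above 0.14 m) or (distance between ball6 and scoop_bowl below 0.045 m and z of ball6 in the frame of jar above 0.14 m))), for 0.2 s.
At the end, for the whole second after the job is handed in: At least two balls lie in the milling bowl and every other ball is in the bowl or in the jar; the scoop stands upright (within 7 degrees) on its base on the mat, its origin within 70 mm of the mat's centre, at rest and released ((((horizontal distance between ball1 and cup below 0.056 m and z of ball1 in the frame of cup below 0.058 m) and (horizontal distance between ball0 and cup below 0.056 m and z of ball0 in the frame of cup below 0.058 m)) or ((horizontal distance between ball2 and cup below 0.056 m and z of ball2 in the frame of cup below 0.058 m) and ((horizontal distance between ball0 and cup below 0.056 m and z of ball0 in the frame of cup below 0.058 m) or (horizontal distance between ball1 and cup below 0.056 m and z of ball1 in the frame of cup below 0.058 m))) or ((horizontal distance between ball3 and cup below 0.056 m and z of ball3 in the frame of cup below 0.058 m) and ((horizontal distance between ball0 and cup below 0.056 m and z of ball0 in the frame of cup below 0.058 m) or (horizontal distance between ball1 and cup below 0.056 m and z of ball1 in the frame of cup below 0.058 m) or (horizontal distance between ball2 and cup below 0.056 m and z of ball2 in the frame of cup below 0.058 m))) or ((horizontal distance between ball4 and cup below 0.056 m and z of ball4 in the frame of cup below 0.058 m) and ((horizontal distance between ball0 and cup below 0.056 m and z of ball0 in the frame of cup below 0.058 m) or (horizontal distance between ball1 and cup below 0.056 m and z of ball1 in the frame of cup below 0.058 m) or (horizontal distance between ball2 and cup below 0.056 m and z of ball2 in the frame of cup below 0.058 m) or (horizontal distance between ball3 and cup below 0.056 m and z of ball3 in the frame of cup below 0.058 m))) or ((horizontal distance between ball5 and cup below 0.056 m and z of ball5 in the frame of cup below 0.058 m) and ((horizontal distance between ball0 and cup below 0.056 m and z of ball0 in the frame of cup below 0.058 m) or (horizontal distance between ball1 and cup below 0.056 m and z of ball1 in the frame of cup below 0.058 m) or (horizontal distance between ball2 and cup below 0.056 m and z of ball2 in the frame of cup below 0.058 m) or (horizontal distance between ball3 and cup below 0.056 m and z of ball3 in the frame of cup below 0.058 m) or (horizontal distance between ball4 and cup below 0.056 m and z of ball4 in the frame of cup below 0.058 m))) or ((horizontal distance between ball6 and cup below 0.056 m and z of ball6 in the frame of cup below 0.058 m) and ((horizontal distance between ball0 and cup below 0.056 m and z of ball0 in the frame of cup below 0.058 m) or (horizontal distance between ball1 and cup below 0.056 m and z of ball1 in the frame of cup below 0.058 m) or (horizontal distance between ball2 and cup below 0.056 m and z of ball2 in the frame of cup below 0.058 m) or (horizontal distance between ball3 and cup below 0.056 m and z of ball3 in the frame of cup below 0.058 m) or (horizontal distance between ball4 and cup below 0.056 m and z of ball4 in the frame of cup below 0.058 m) or (horizontal distance between ball5 and cup below 0.056 m and z of ball5 in the frame of cup below 0.058 m)))) and ((horizontal distance between ball0 and cup below 0.056 m and z of ball0 in the frame of cup below 0.058 m) or (horizontal distance between ball0 and jar_floor below 0.07 m and z of ball0 in the frame of jar below 0.12 m)) and ((horizontal distance between ball1 and cup below 0.056 m and z of ball1 in the frame of cup below 0.058 m) or (horizontal distance between ball1 and jar_floor below 0.07 m and z of ball1 in the frame of jar below 0.12 m)) and ((horizontal distance between ball2 and cup below 0.056 m and z of ball2 in the frame of cup below 0.058 m) or (horizontal distance between ball2 and jar_floor below 0.07 m and z of ball2 in the frame of jar below 0.12 m)) and ((horizontal distance between ball3 and cup below 0.056 m and z of ball3 in the frame of cup below 0.058 m) or (horizontal distance between ball3 and jar_floor below 0.07 m and z of ball3 in the frame of jar below 0.12 m)) and ((horizontal distance between ball4 and cup below 0.056 m and z of ball4 in the frame of cup below 0.058 m) or (horizontal distance between ball4 and jar_floor below 0.07 m and z of ball4 in the frame of jar below 0.12 m)) and ((horizontal distance between ball5 and cup below 0.056 m and z of ball5 in the frame of cup below 0.058 m) or (horizontal distance between ball5 and jar_floor below 0.07 m and z of ball5 in the frame of jar below 0.12 m)) and ((horizontal distance between ball6 and cup below 0.056 m and z of ball6 in the frame of cup below 0.058 m) or (horizontal distance between ball6 and jar_floor below 0.07 m and z of ball6 in the frame of jar below 0.12 m)) and horizontal distance between scoop and mat below 0.07 m and z of scoop in the frame of mat below 0.01 m and angle between scoop's own z axis and vertical below 0.12 rad and linear speed of scoop below 0.02 m/s); the robot touches nothing.
It fails at once if the gripper touches a ball (contact force between the fingers and ball0 above 0.5 N or contact force between the fingers and ball1 above 0.5 N or contact force between the fingers and ball2 above 0.5 N or contact force between the fingers and ball3 above 0.5 N or contact force between the fingers and ball4 above 0.5 N or contact force between the fingers and ball5 above 0.5 N or contact force between the fingers and ball6 above 0.5 N).
It fails at once if the scoop or the gripper knocks the glass jar hard (peak over 100 N) (contact force between any of scoop, the arm, the fingers and jar above 100 N).
It fails at once if a bystander (dishes, bottle, box) is moved more than 25 mm (distance of any of dishes, flask, tipbox from where it was at the start of the episode above 0.025 m).
It also fails if it takes over 67 s, if anything falls off the work surface, if the arm or the gripper's body presses on something with over 40 N, if the wrist force passes 120 N, or if a joint passes its speed limit or range.

## Robot

A 6-joint arm with a two-finger parallel gripper is mounted at the origin on the work surface. World frame = base frame: x ahead of the robot, y to its left, z up, the work surface at z = 0. Lengths are in m, angles in rad, forces in N, time in s.
With the tool pointing down it reaches from about 0.35 to 0.975 m from the base axis. Payload 4.9 kg.
Tool frame: the origin (TCP) lies at the very end of the fingers, on their centre line; the grasp point (between the pads) lies 19 mm behind it; z points along the fingers, y is the line along which they close (so a half turn about z gives the same grasp; the last joint's range is limited). The gripper opens to 85 mm and grips with 20 to 120 N. Pads are 22 mm wide; open, the fingers measure 114 mm over their backs; the gripper's body (76 mm by 85 mm) begins 54 mm behind the grasp point. The pads swing forward as they close: fully open they stand 13 mm farther back than shut.
Start: joints at [1.089, 0.053, 1.613, -0, 1.476, -0.119], TCP at [0.222, 0.584, 0.231] pointing down, gripper open.
Joint ranges: [-3.01, 3.01], [-1.01, 2.22], [0.06, 2.58], [-1.02, 4.17], [0.09, 2.62], [-3.14, 3.14]. Speed limits (rad/s): [2.57, 2.57, 3.14, 3.14, 3.14, 3.14].

## Interface

Orientations are given as a unit quaternion [w, x, y, z].
In Python, from plant import * gives the robot as it stands.
- The arm moves only by the tool jog_arm, never from a script. Its argument "moves" is a list that holds one entry, the list of rows, each a list of 7 numbers: the finger opening in cm, from 0 to 8.54, then the shift along the tool's x, y, z in cm, then the turn, a rotation vector about the tool's x, y, z in rad. A call has 1 to 20 rows; each row shifts and turns the commanded pose from where the row before left it, along the tool's axes as they then stand; what a row does not reach is not made up. A row lasts 1/12 s, in which the tool goes at most 41.7 mm and 7.16 degrees, less where a joint would pass 70% of its speed; a pose out of reach is approached as far as the arm can. A call is refused whole if a number of a shift passes 4.17 or a number of a turn 0.125, either way. A call with a gripper value outside its range is refused whole. The fingers move at their own pace and stop on an object; the grip force is fixed at half the most. Time passes only in rows, so rows that do not move let the fingers close. It gives the time, the measured TCP pose, the force, the opening and the grip force at its end, in the units of the state.
- state(): the state, without advancing time (a new reading comes with each control period).
- grab_frame(name): name is "side" or "top" or "wrist"; returns a dict with "color" (420x560x3 uint8, blue, green, red), "depth" (420x560 float32, m along the optical axis (not along the pixel's ray), 0 where there is no reading), "fx", "fy", "cx", "cy" (pixels), "R" (3x3) and "t" (3): a world point X has camera coordinates R X + t. Camera axes: x right, y down, z forward; pixel columns grow to the right and rows downward; lengths in m; the calibration is good to about 2 mm. The wrist camera is an equidistant fisheye: a pixel r from the principal point sees the ray r / f radians off the axis. A picture is of the moment at which its call begins.
- job_done(): hands the job in; it is judged then, once.
Trained networks look in a picture, given as the dict that the camera call returned (one of the last four; its "shot" number tells which), for a name from the list of things; names that differ only in an ending like _2 or _b are one class to them, and where a whole thing is asked for, a point or a joint stands for the part that bears it (a point fixed in the world has none). Each returns a list of dicts, best first, with "p" (0 to 1); they miss things now and then, are a little off and sometimes report something else, mostly with a low value. They report only what shows in the picture. A call takes as long as a camera call.
- recognise(name, picture): "rect" ([centre column, centre row, width, height] in pixels, round what is visible of it).
- regions_of(name, picture): "pixels" (420x560 bool, what is visible of it) and "rect" ([centre column, centre row, width, height] in pixels, round what is visible of it).
The state is a dict: "time": time; "joint_pos": joint angles; "joint_vel": joint speeds; "joint_efforts": joint torques, N m; "tool_pos": TCP position; "tool_rot": TCP orientation; "contact_force": force on the tool from outside, world axes, zero at the start; "ft_torque": the same for the moment, N m; "gripper_width": opening from 0.0 (shut) to 1.0 (fully open); "grasp_force": force on a finger pad.
Only numpy, scipy, OpenCV 4.12 (cv2) and the standard library are available. Lean on these libraries where they do the work, as an engineer would, in place of code of your own. Each camera call takes 0.05 s, during which the arm holds its last target. There are 200 camera calls.

## Working session

There is one attempt and no reset: what is moved stays moved. The work goes in short steps, Python scripts to look and compute and a tool call to move; the robot and the scene stay as the last step left them, time stands still between calls to the robot, and variables do not carry over. Pictures are saved under pics/ and viewed, at most 10 in all, crops included, and the job is handed in when it is done.

Besides the shell and the picture viewer there is one more tool, called as name(argument=value, ...), one argument or row to a line, values as JSON. jog_arm: Moves the arm, as the interface text tells. Its arguments: {"type":"object","properties":{"moves":{"type":"array"}},"required":["moves"]}

```bash
mkdir -p pics; cat > h.py <<'E'
import numpy as np, cv2
from plant import *
from scipy.spatial.transform import Rotation as Rn
def pts(f,mask):
    v,u=np.nonzero(mask&(f["depth"]>0)); z=f["depth"][v,u]
    P=np.stack([(u-f["cx"])/f["fx"]*z,(v-f["cy"])/f["fy"]*z,z],1)
    return (P-f["t"])@f["R"]
def tool():
    s=state(); q=s["tool_rot"]; return np.array(s["tool_pos"]),Rn.from_quat([q[1],q[2],q[3],q[0]])
E
python3 - <<'E'
from h import *
s=state();print(s)
for c in("top","side"):
    f=grab_frame(c);cv2.imwrite(f"pics/{c}0.png",f["color"]);print(c,f["R"].round(3).tolist(),f["t"],f["fx"])
    for n in["jar","cup","mat","scoop","scoop_grip","dishes","flask","tipbox","ball0"]:
        for r in regions_of(n,f)[:1 if n!="ball0" else 8]:
            P=pts(f,r["pixels"])
            if len(P)==0: continue
            print(n,round(r["p"],2),np.round(r["rect"]),"med",np.median(P,0).round(3),"lo",np.percentile(P,2,axis=0).round(3),"hi",np.percentile(P,98,axis=0).round(3))
E
```

```text
{'time': 0.0, 'joint_pos': array([ 1.08899173e+00,  5.33536393e-02,  1.61429121e+00,  2.86216093e-05,
        1.47601447e+00, -1.19018443e-01]), 'joint_vel': array([-0.00011252,  0.00301169,  0.0003253 , -0.00226076,  0.00078142,
        0.00142862]), 'joint_efforts': array([-1.50266591e-03, -3.93675578e+01, -3.70175171e+01, -1.98447301e-04,
        7.03208192e-03,  3.59256358e-07]), 'tool_pos': array([0.22151152, 0.58376102, 0.23006669]), 'tool_rot': array([-3.19384232e-04,  1.80401220e-01,  9.83592564e-01, -9.82839765e-04]), 'contact_force': array([0.43409057, 0.02484191, 0.69161553]), 'ft_torque': array([ 0.00264263, -0.00086166, -0.00631746]), 'grasp_force': 0.0, 'gripper_width': 0.9974774403379855}
top [[-0.01, -1.0, 0.015], [-0.996, 0.009, -0.084], [0.083, -0.015, -0.996]] [-0.01312438  0.60720697  1.11578022] 510.5970478382183
jar 0.94 [402. 255.  75.  74.] med [ 0.499 -0.282  0.063] lo [ 0.426 -0.345  0.013] hi [ 0.565 -0.211  0.134]
cup 0.92 [263. 198.  59.  59.] med [0.628 0.023 0.011] lo [ 0.567 -0.035  0.004] hi [0.682 0.08  0.064]
mat 0.73 [150. 262.  73.  81.] med [0.48
[... 1221 characters left out ...]
0.239  0.081] lo [ 0.426 -0.347  0.005] hi [ 0.564 -0.211  0.129]
cup 0.77 [257. 258.  64.  65.] med [0.624 0.014 0.029] lo [ 0.562 -0.036  0.002] hi [0.68  0.085 0.06 ]
mat 0.63 [306. 382. 107.  74.] med [0.485 0.283 0.004] lo [0.404 0.202 0.001] hi [0.563 0.335 0.006]
scoop 0.65 [311. 349.  38.  94.] med [0.489 0.272 0.028] lo [0.451 0.234 0.004] hi [0.508 0.291 0.194]
scoop_grip 0.96 [311. 350.  40.  92.] med [0.489 0.272 0.026] lo [0.451 0.229 0.003] hi [0.51  0.292 0.194]
flask 0.62 [229. 188.  29.  50.] med [ 0.725 -0.143  0.072] lo [ 0.699 -0.174  0.006] hi [ 0.759 -0.131  0.13 ]
tipbox 0.87 [345. 265.  42.  64.] med [0.435 0.048 0.064] lo [ 0.398 -0.041  0.001] hi [0.474 0.073 0.066]
```

```bash
python3 - <<'E'
import cv2,numpy as np
a=cv2.imread("pics/top0.png");b=cv2.imread("pics/side0.png")
A=cv2.resize(a[100:340,90:490],(800,480),interpolation=3);B=cv2.resize(b[130:430,180:410],None,fx=1.9,fy=1.9,interpolation=3)
cv2.imwrite("pics/topc.png",A);cv2.imwrite("pics/sidec.png",B)
from h import *
# handle/grip points high above mat, jar rim fit
H=[];J=[]
for c in("top","side"):
    f=grab_frame(c);P=pts(f,f["depth"]>0)
    m=(abs(P[:,0]-.485)<.07)&(abs(P[:,1]-.27)<.07)
    for lo,hi in((.008,.024),(.024,.05),(.05,.115),(.12,.185),(.185,.2)):
        Q=P[m&(P[:,2]>lo)&(P[:,2]<hi)]
        if len(Q): print(c,lo,len(Q),Q.mean(0).round(4),Q.min(0).round(3),Q.max(0).round(3))
    m=(np.hypot(P[:,0]-.49,P[:,1]+.28)<.09)&(P[:,2]>.105)
    Q=P[m]
    if len(Q): print("jar",len(Q),Q.mean(0).round(4),Q.min(0).round(3),Q.max(0).round(3)); print(np.linalg.lstsq(np.c_[Q[:,:2],np.ones(len(Q))],Q[:,2],rcond=None)[0])
    m=(np.hypot(P[:,0]-.625,P[:,1]-.023)<.08)&(P[:,2]>.055)&(P[:,2]<.066);Q=P[m];print("cup",len(Q),(Q.min(0)+Q.max(0))/2,Q.max(0)-Q.min(0))
E
```

```text
top 0.008 784 [0.4785 0.266  0.01  ] [0.415 0.201 0.008] [0.554 0.34  0.024]
top 0.024 98 [0.4878 0.2634 0.0307] [0.457 0.231 0.024] [0.511 0.294 0.047]
top 0.05 16 [0.4999 0.2669 0.0685] [0.494 0.265 0.052] [0.503 0.275 0.091]
top 0.12 101 [0.4998 0.261  0.1566] [0.486 0.254 0.125] [0.512 0.276 0.185]
top 0.185 160 [0.4988 0.2694 0.195 ] [0.485 0.255 0.185] [0.512 0.284 0.199]
jar 1011 [ 0.506  -0.2794  0.1174] [ 0.426 -0.342  0.105] [ 0.553 -0.219  0.14 ]
[ 0.00188305 -0.02117317  0.11049769]
cup 645 [0.62459461 0.02206291 0.06051245] [0.12461562 0.12615679 0.0109162 ]
side 0.008 265 [0.48   0.2649 0.0147] [0.449 0.231 0.008] [0.508 0.294 0.024]
side 0.024 188 [0.4854 0.2701 0.0299] [0.455 0.231 0.024] [0.509 0.294 0.05 ]
side 0.05 107 [0.4966 0.2731 0.0802] [0.493 0.266 0.05 ] [0.502 0.276 0.111]
side 0.12 418 [0.496  0.2792 0.1557] [0.484 0.263 0.123] [0.51  0.286 0.185]
side 0.185 274 [0.497  0.2722 0.1926] [0.484 0.255 0.185] [0.51  0.286 0.195]
jar 651 [ 0.4934 -0.2741  0.1164] [ 0.426 -0.334  0.105] [ 0.553 -0.218  0.136]
[ 0.0617497  -0.0580614   0.07000946]
cup 600 [0.62346551 0.02196287 0.05872213] [0.12641209 0.12854539 0.00735937]
```

View pics/topc.png

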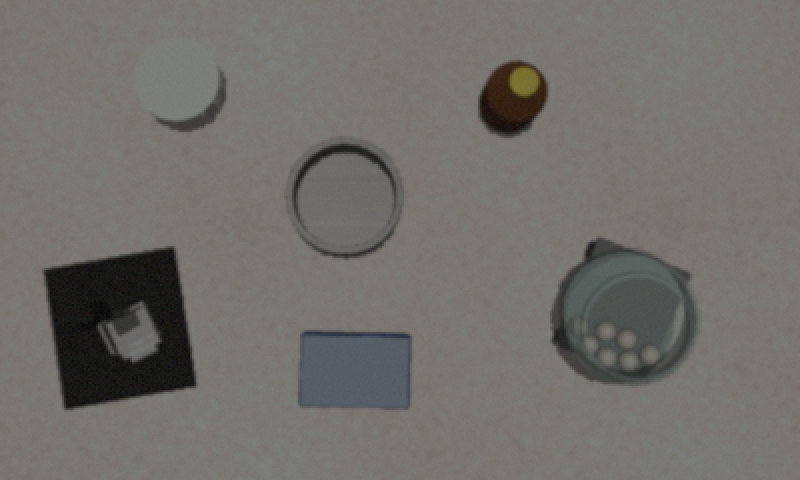

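View pics/sidec.png

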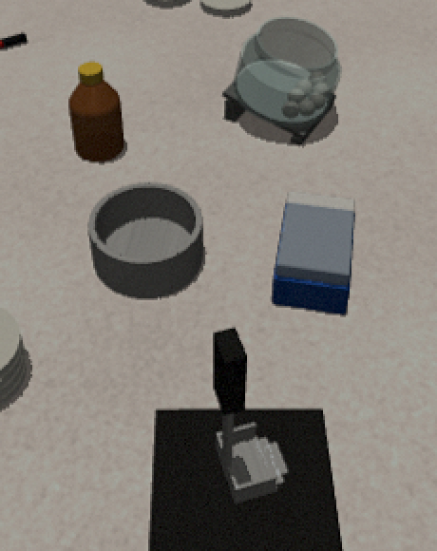

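The top crop shows the scoop on the mat at (135,335) with its nose pointing down the image (towards -x). The jar is at (627,316), with the balls on its lower-left side around (625,345). The cup is at (345,195), the box at (355,370) and the bottle at (513,98). The side crop agrees. Next I fit the jar lean and the scoop yaw.

```bash
cat > fit.py <<'E'
from h import *
from scipy.optimize import least_squares
fs={c:grab_frame(c) for c in("top","side")}
J=[];S=[];B=[]
for c,f in fs.items():
    r=regions_of("jar",f)[0]; m=cv2.erode(r["pixels"].astype(np.uint8),np.ones((1,1)))>0
    J.append(pts(f,m)); P=pts(f,f["depth"]>0)
    S.append(P[(abs(P[:,0]-.485)<.06)&(abs(P[:,1]-.27)<.06)&(P[:,2]>.014)])
    for b in recognise("ball0",f):
        if b["p"]>.3: print(c,"ball",np.round(b["rect"],1),round(b["p"],2))
J=np.vstack(J);S=np.vstack(S)
prof=np.array([[70,0],[70,60],[56,76],[56,92],[52,92],[52,76],[66,60],[66,6],[0,6]])/1e3
def dprof(r,h):
    d=[]
    for a,b in zip(prof[:-1],prof[1:]):
        t=np.clip(((r-a[0])*(b-a)[0]+(h-a[1])*(b-a)[1])/((b-a)@(b-a)),0,1)
        d.append(np.hypot(r-a[0]-t*(b-a)[0],h-a[1]-t*(b-a)[1]))
    return np.min(d,0)
def jres(p):
    R=Rn.from_euler("z",p[2])*Rn.from_euler("y",np.radians(12))
    q=R.inv().apply(J-[p[0],p[1],.034]); return dprof(np.hypot(q[:,0],q[:,1]),q[:,2])
best=min((least_squares(jres,[.5,-.28,a],loss="soft_l1",f_scale=.002) for a in np.arange(0,6.3,.5)),key=lambda r:r.cost)
print("jar",best.x,np.degrees(best.x[2]),"med res",np.median(jres(best.x)),best.cost)
for da in(-20,-10,10,20):
    g=least_squares(lambda q:jres([*q,best.x[2]+np.radians(da)]),best.x[:2],loss="soft_l1",f_scale=.002);print(da,g.cost,g.x)
def box(q,c,h): 
    d=np.abs(q-c)-h; return np.linalg.norm(np.maximum(d,0),axis=1)+np.minimum(d.max(1),0)
def sres(p):
    q=Rn.from_euler("z",p[2]).inv().apply(S-[p[0],p[1],.004])
    bs=[([-25.5,0,155],[9,14,35]),([-25.5,0,70],[1.5,6,50]),([-25.5,0,12.5],[1.5,27,12.5]),([-8.5,25.5,12.5],[18.5,1.5,12.5]),([-8.5,-25.5,12.5],[18.5,1.5,12.5]),([-8,0,1.5],[19,27,1.5]),([19,0,1.5],[8,15,1.5])]
    return np.min([np.abs(box(q,np.array(c)/1e3,np.array(h)/1e3)) for c,h in bs],0)
b2=min((least_squares(sres,[.476,.264,a],loss="soft_l1",f_scale=.002) for a in np.arange(2.4,4.6,.2)),key=lambda r:r.cost)
print("scoop",b2.x,np.degrees(b2.x[2]),np.median(sres(b2.x)),b2.cost,len(S))
E
python3 fit.py
```

```text
top ball [402.7 281.1   8.2  13.1] 0.64
top ball [402.9 269.5  13.2  14. ] 0.55
top ball [386.5 271.4   5.4   7.7] 0.49
top ball [392.2 266.9  10.3   7.8] 0.44
top ball [415.5 276.4  10.7  14.5] 0.44
jar [ 0.49796466 -0.28220688  2.64897874] 151.77530174088096 med res 0.001091357299209575 0.017488633956938383
-20 0.020526816615693277 [ 0.49630212 -0.28444907]
-10 0.01823891390567309 [ 0.49734904 -0.28314292]
10 0.018224021412198088 [ 0.49820982 -0.28144774]
20 0.020660461232734424 [ 0.4984802  -0.27999967]
scoop [0.47492563 0.2581644  3.60648847] 206.63656828664259 0.0005552537902873841 0.0008440513248159758 1538
```

```bash
cat > plan.py <<'E'
from h import *
from scipy.linalg import logm,expm
import sys
JAR=np.array([.498,-.2822]);LEAN=np.radians(152);CUP=np.array([.624,.022]);HEIGHT=.141
def T(p,R): M=np.eye(4);M[:3,:3]=R.as_matrix();M[:3,3]=p;return M
def cur(): return T(*tool())
# scoop in tool: tool y=-scoop x, tool z=-scoop z, tool x=-scoop y
TS=np.eye(4);TS[:3,:3]=np.array([[0,-1,0],[-1,0,0],[0,0,-1.]]);TS[:3,3]=[0,-.0255,HEIGHT]
def scoopR(az,pitch): return Rn.from_euler("z",az)*Rn.from_euler("y",pitch) # pitch>0: nose down
def tool_from_nose(nose,az,pitch):
    R=scoopR(az,pitch); return T(np.array(nose)-R.apply([.027,0,0]),R)@np.linalg.inv(TS)
def jarpt(x,h,y=0): # along lean frame, from underside centre, metres
    R=Rn.from_euler("z",LEAN)*Rn.from_euler("y",np.radians(12)); return R.apply([x,y,h])+[*JAR,.034]
def scoop_now(): 
    M=cur()@TS; return M
def show(M=None):
    M=scoop_now() if M is None else M
    R=Rn.from_euler("z",LEAN)*Rn.from_euler("y",np.radians(12)); n=M[:3,:3]@[.027,0,0]+M[:3,3]
    print("scoop origin",M[:3,3].round(4),"nose",n.round(4),"nose in jar(mm)",(R.inv().apply(n-[*JAR,.034])*1e3).round(1),"az %.1f pitch %.1f"%(np.degrees(np.arctan2(M[1,0],M[0,0])),np.degrees(-np.arcsin(M[2,0]))))
def plan(wps,C=None):
    C=cur() if C is None else C
    for M,n,g in wps:
        D=expm(np.real(logm(np.linalg.inv(C)@M))/n)
        row=np.r_[g,(D[:3,3]*100).round(2),Rn.from_matrix(D[:3,:3]).as_rotvec().round(3)]
        E=T(row[1:4]/100,Rn.from_rotvec(row[4:]))
        for _ in range(n): C=C@E
        print(n,"x",[float(v) for v in row],"-> tcp",C[:3,3].round(4)); show(C@TS)
    return C
E
python3 - <<'E'
from plan import *
a=np.radians(206.6)
g=T([.4749,.2582,.004],scoopR(a,0))@np.linalg.inv(TS)
up=g.copy();up[2,3]=.25
plan([(up,16,8.5),(g,4,8.5)])
E
```

```text
16 x [8.5, -2.65, -0.37, -0.12, -0.0, -0.0, 0.046] -> tcp [0.4991 0.2708 0.2505]
scoop origin [0.4764 0.2592 0.1095] nose [0.4523 0.247  0.1095] nose in jar(mm) [ 266.7 -445.8  133.9] az -153.0 pitch -0.0
4 x [8.5, -0.01, -0.04, 2.64, -0.0, 0.0, 0.002] -> tcp [0.4978 0.2698 0.1449]
scoop origin [0.475  0.2583 0.0039] nose [0.4509 0.2463 0.0039] nose in jar(mm) [ 289.6 -444.5   30.8] az -153.4 pitch -0.0
```

jog_arm(
  moves=[
    [[8.5,-2.65,-0.37,-0.12,0,0,0.046],[8.5,-2.65,-0.37,-0.12,0,0,0.046],[8.5,-2.65,-0.37,-0.12,0,0,0.046],[8.5,-2.65,-0.37,-0.12,0,0,0.046],[8.5,-2.65,-0.37,-0.12,0,0,0.046],[8.5,-2.65,-0.37,-0.12,0,0,0.046],[8.5,-2.65,-0.37,-0.12,0,0,0.046],[8.5,-2.65,-0.37,-0.12,0,0,0.046],[8.5,-2.65,-0.37,-0.12,0,0,0.046],[8.5,-2.65,-0.37,-0.12,0,0,0.046],[8.5,-2.65,-0.37,-0.12,0,0,0.046],[8.5,-2.65,-0.37,-0.12,0,0,0.046],[8.5,-2.65,-0.37,-0.12,0,0,0.046],[8.5,-2.65,-0.37,-0.12,0,0,0.046],[8.5,-2.65,-0.37,-0.12,0,0,0.046],[8.5,-2.65,-0.37,-0.12,0,0,0.046],[8.5,0,0,0,0,0,0]],
  ],
)

```text
time: 2.82
tool_pos: [0.5008, 0.2674, 0.2509]
tool_rot: [0.001, 0.525, 0.851, -0.0]
contact_force: [-0.0, -0.2, 0.0]
gripper_width: 0.996
grasp_force: 0.0
```

```bash
python3 - <<'E'
from plan import *
print(state()["time"],tool()[0]);show()
a=np.radians(206.6)
g=T([.4749,.2582,.004],scoopR(a,0))@np.linalg.inv(TS)
plan([(g,6,8.5)])
E
```

```text
2.8167 [0.50080334 0.26741037 0.25091781]
scoop origin [0.4782 0.2557 0.1099] nose [0.4541 0.2436 0.1099] nose in jar(mm) [ 263.6 -443.6  133.6] az -153.3 pitch 0.0
6 x [8.5, 0.06, -0.03, 1.77, 0.0, 0.0, 0.0] -> tcp [0.4977 0.2697 0.1447]
scoop origin [0.4751 0.258  0.0037] nose [0.451  0.2458 0.0037] nose in jar(mm) [ 289.4 -444.2   30.5] az -153.3 pitch 0.0
```

jog_arm(
  moves=[
    [[8.5,0.06,-0.03,1.77,0,0,0],[8.5,0.06,-0.03,1.77,0,0,0],[8.5,0.06,-0.03,1.77,0,0,0],[8.5,0.06,-0.03,1.77,0,0,0],[8.5,0.06,-0.03,1.77,0,0,0],[8.5,0.06,-0.03,1.77,0,0,0],[8.5,0,0,0,0,0,0],[4,0,0,0,0,0,0],[2.5,0,0,0,0,0,0],[0.5,0,0,0,0,0,0],[0.5,0,0,0,0,0,0],[0.5,0,0,0,0,0,0],[0.5,0,0,0,0,0,0],[0.5,0,0,0,0,0,0],[0.5,0,0,0,0,0,0],[0.5,0,0,0,0,0,0]],
  ],
)

```text
time: 4.15
tool_pos: [0.4967, 0.2735, 0.1455]
tool_rot: [0.001, 0.522, 0.853, 0.001]
contact_force: [1.3, 0.1, 6.3]
gripper_width: 0.205
grasp_force: 59.4
```

```bash
python3 - <<'E'
from plan import *
print(state()["time"],tool()[0],state()["gripper_width"],state()["grasp_force"]);show()
up=cur();up[2,3]+=.16
# above jar: scoop aligned with the jar axis, nose above mouth
p=np.radians(12)
over=tool_from_nose(jarpt(.030,.125),LEAN,p)
inj=tool_from_nose(jarpt(.030,.020),LEAN,p)
C=plan([(up,6,.5)]);plan([(over,18,.5),(inj,8,.5)],C)
E
```

```text
4.15 [0.49670561 0.27351351 0.14552914] 0.20470658012111784 59.39525842666626
scoop origin [0.4743 0.262  0.0045] nose [0.4502 0.2498 0.0044] nose in jar(mm) [ 291.7 -447.3   31.7] az -153.0 pitch 0.1
6 x [0.5, -0.0, 0.01, -2.67, 0.0, -0.0, 0.0] -> tcp [0.4969 0.2736 0.3057]
scoop origin [0.4745 0.2622 0.1647] nose [0.4504 0.2499 0.1646] nose in jar(mm) [ 258.3 -447.5  188.4] az -153.0 pitch 0.1
18 x [0.5, -3.11, -0.23, 0.07, -0.011, -0.006, 0.053] -> tcp [ 0.4691 -0.2661  0.2995]
scoop origin [ 0.4739 -0.2691  0.1563] nose [ 0.4506 -0.2568  0.1504] nose in jar(mm) [ 28.4  -0.2 125.1] az 152.2 pitch 12.5
8 x [0.5, -0.01, -0.01, 1.32, 0.001, 0.0, 0.0] -> tcp [ 0.4878 -0.2772  0.1961]
scoop origin [ 0.4916 -0.2797  0.0529] nose [ 0.4683 -0.2674  0.0473] nose in jar(mm) [29.7  0.9 19.9] az 152.2 pitch 12.1
```

jog_arm(
  moves=[
    [[0.5,0,0,-1.5,0,0,0],[0.5,0,0,-2.9,0,0,0],[0.5,0,0,-2.9,0,0,0],[0.5,0,0,-2.9,0,0,0],[0.5,0,0,-2.9,0,0,0],[0.5,0,0,-2.9,0,0,0],[0.5,0,0,0,0,0,0],[0.5,0,0,0,0,0,0]],
  ],
)

```text
time: 4.82
tool_pos: [0.4964, 0.2734, 0.3057]
tool_rot: [0.001, 0.522, 0.853, 0.001]
contact_force: [0.0, 0.5, -1.8]
gripper_width: 0.205
grasp_force: 58.8
```

```bash
sed -i 's/TS\[:3,3\]=\[0,/TS[:3,3]=[-.0038,/' plan.py; python3 - <<'E'
from plan import *
print(state()["time"],tool()[0],state()["gripper_width"],state()["grasp_force"],state()["contact_force"]);show()
from scipy.optimize import least_squares
S=[]
for c in("top","side"):
    f=grab_frame(c);P=pts(f,f["depth"]>0);M=scoop_now();q=(P-M[:3,3])@M[:3,:3]
    S.append(q[(abs(q[:,0])<.045)&(abs(q[:,1])<.045)&(q[:,2]>-.02)&(q[:,2]<.11)])
S=np.vstack(S);print(len(S))
def box(q,c,h): 
    d=np.abs(q-c)-h; return np.linalg.norm(np.maximum(d,0),axis=1)+np.minimum(d.max(1),0)
def sres(p):
    q=Rn.from_euler("zyx",p[3:]).inv().apply(S-p[:3])
    bs=[([-25.5,0,70],[1.5,6,50]),([-25.5,0,12.5],[1.5,27,12.5]),([-8.5,25.5,12.5],[18.5,1.5,12.5]),([-8.5,-25.5,12.5],[18.5,1.5,12.5]),([-8,0,1.5],[19,27,1.5]),([19,0,1.5],[8,15,1.5])]
    return np.min([np.abs(box(q,np.array(c)/1e3,np.array(h)/1e3)) for c,h in bs],0)
r=least_squares(sres,np.zeros(6),loss="soft_l1",f_scale=.002,x_scale=[.01]*3+[.1]*3)
print("scoop err mm",r.x[:3]*1e3,"deg zyx",np.degrees(r.x[3:]),np.median(sres(r.x)))
np.save("err.npy",r.x)
E
```

```text
4.8167 [0.49643231 0.27338009 0.30570491] 0.2052351254475921 58.8091117143631 [ 0.02231874  0.48429997 -1.75803849]
scoop origin [0.4758 0.2585 0.1646] nose [0.4518 0.2463 0.1646] nose in jar(mm) [ 255.5 -444.9  187.8] az -153.0 pitch 0.2
2362
scoop err mm [-0.12498394  0.02893707  3.67637319] deg zyx [-0.25433462 -0.24577516 -0.11680252] 0.0005749354811976895
```

```bash
sed -i 's/HEIGHT=.141$/HEIGHT=.1390/' plan.py; python3 - <<'E'
from plan import *
d=np.radians
show()
W=[(tool_from_nose(jarpt(.018,.130),LEAN,d(13)),19,.5),(tool_from_nose(jarpt(.018,.036),LEAN,d(14)),9,.5),(tool_from_nose(jarpt(.007,.012),LEAN,d(15)),4,.5)]
C=plan(W); np.save("C.npy",C)
E
```

```text
scoop origin [0.4736 0.2577 0.163 ] nose [0.4496 0.2454 0.1631] nose in jar(mm) [ 257.3 -443.1  186.7] az -153.0 pitch -0.2
19 x [0.5, -2.95, -0.15, 0.03, -0.011, -0.006, 0.05] -> tcp [ 0.4791 -0.2672  0.3057]
scoop origin [ 0.4825 -0.2745  0.1646] nose [ 0.4592 -0.2624  0.1585] nose in jar(mm) [ 16.7   0.7 130.8] az 152.4 pitch 13.0
9 x [0.5, -0.0, -0.07, 1.04, -0.002, 0.001, 0.001] -> tcp [ 0.4928 -0.2748  0.2132]
scoop origin [ 0.4992 -0.2819  0.0721] nose [ 0.4761 -0.2696  0.0656] nose in jar(mm) [18.2 -0.8 36.2] az 151.9 pitch 14.0
4 x [0.5, -0.01, 0.19, 0.59, -0.004, -0.001, -0.0] -> tcp [ 0.5043 -0.2813  0.1922]
scoop origin [ 0.5124 -0.29    0.0513] nose [ 0.4894 -0.2778  0.0444] nose in jar(mm) [ 7.3  0.1 12.2] az 151.9 pitch 14.9
```

```bash
python3 - <<'E'
from plan import *
for i in range(4):
    s=state();print(s["time"],s["tool_pos"],s["joint_pos"].round(4));show();grab_frame("wrist")
E
```

```text
4.9167 [0.49507891 0.2728644  0.30194907] [ 0.3721 -0.1193  1.6643 -0.      1.6002 -0.0999]
scoop origin [0.4736 0.2577 0.163 ] nose [0.4496 0.2454 0.1631] nose in jar(mm) [ 257.3 -443.1  186.7] az -153.0 pitch -0.2
4.9667 [0.49486921 0.27278921 0.30132189] [ 0.3721 -0.1189  1.665  -0.      1.6002 -0.0999]
scoop origin [0.4733 0.2576 0.1624] nose [0.4492 0.2453 0.1626] nose in jar(mm) [ 257.6 -442.9  186.2] az -153.0 pitch -0.3
5.0167 [0.49485872 0.27278396 0.30125568] [ 0.3721 -0.1188  1.665  -0.      1.6003 -0.0999]
scoop origin [0.4732 0.2576 0.1624] nose [0.4492 0.2453 0.1625] nose in jar(mm) [ 257.7 -442.8  186.1] az -153.0 pitch -0.3
5.0667 [0.49499304 0.27282198 0.30151635] [ 0.3721 -0.1189  1.6646 -0.      1.6003 -0.0999]
scoop origin [0.4734 0.2576 0.1626] nose [0.4494 0.2453 0.1627] nose in jar(mm) [ 257.5 -443.   186.4] az -153.0 pitch -0.3
```

```bash
sed -i 's/HEIGHT=.1390/HEIGHT=.137/' plan.py; cat > sfit.py <<'E'
from plan import *
from scipy.optimize import least_squares
def box(q,c,h): 
    d=np.abs(q-c)-h; return np.linalg.norm(np.maximum(d,0),axis=1)+np.minimum(d.max(1),0)
def sfit():
    S=[]
    for c in("top","side"):
        M=scoop_now();f=grab_frame(c);P=pts(f,f["depth"]>0);q=(P-M[:3,3])@M[:3,:3]
        S.append(q[(abs(q[:,0])<.045)&(abs(q[:,1])<.045)&(q[:,2]>-.02)&(q[:,2]<.11)])
    S=np.vstack(S)
    bs=[([-25.5,0,70],[1.5,6,50]),([-25.5,0,12.5],[1.5,27,12.5]),([-8.5,25.5,12.5],[18.5,1.5,12.5]),([-8.5,-25.5,12.5],[18.5,1.5,12.5]),([-8,0,1.5],[19,27,1.5]),([19,0,1.5],[8,15,1.5])]
    def sres(p):
        q=Rn.from_euler("zyx",p[3:]).inv().apply(S-p[:3])
        return np.min([np.abs(box(q,np.array(c)/1e3,np.array(h)/1e3)) for c,h in bs],0)
    r=least_squares(sres,np.zeros(6),loss="soft_l1",f_scale=.002,x_scale=[.01]*3+[.1]*3)
    print("scoop err mm",r.x[:3]*1e3,"deg zyx",np.degrees(r.x[3:]),np.median(sres(r.x)))
E
python3 - <<'E'
from sfit import *
sfit()
d=np.radians
W=[(tool_from_nose(jarpt(.018,.130),LEAN,d(13)),19,.5),(tool_from_nose(jarpt(.018,.036),LEAN,d(14)),9,.5)]
plan(W)
E
```

```text
scoop err mm [ 1.01252216  0.06173546 -1.9636403 ] deg zyx [-0.38822587 -0.6139724   0.36485724] 0.0005560851546966817
19 x [0.5, -2.95, -0.15, 0.04, -0.011, -0.006, 0.05] -> tcp [ 0.4797 -0.2671  0.3045]
scoop origin [ 0.4829 -0.2742  0.1653] nose [ 0.4596 -0.262   0.1592] nose in jar(mm) [ 16.4   0.2 131.5] az 152.4 pitch 13.0
9 x [0.5, -0.01, -0.07, 1.05, -0.002, 0.001, 0.001] -> tcp [ 0.4933 -0.2755  0.2111]
scoop origin [ 0.4994 -0.2824  0.072 ] nose [ 0.4763 -0.2701  0.0655] nose in jar(mm) [17.8 -0.5 35.9] az 151.9 pitch 14.1
```

jog_arm(
  moves=[
    [[0.5,-1.5,-0.08,0,0,0,0],[0.5,-2.95,-0.15,0.04,-0.011,-0.006,0.05],[0.5,-2.95,-0.15,0.04,-0.011,-0.006,0.05],[0.5,-2.95,-0.15,0.04,-0.011,-0.006,0.05],[0.5,-2.95,-0.15,0.04,-0.011,-0.006,0.05],[0.5,-2.95,-0.15,0.04,-0.011,-0.006,0.05],[0.5,-2.95,-0.15,0.04,-0.011,-0.006,0.05],[0.5,-2.95,-0.15,0.04,-0.011,-0.006,0.05],[0.5,-2.95,-0.15,0.04,-0.011,-0.006,0.05],[0.5,-2.95,-0.15,0.04,-0.011,-0.006,0.05],[0.5,-2.95,-0.15,0.04,-0.011,-0.006,0.05],[0.5,-2.95,-0.15,0.04,-0.011,-0.006,0.05],[0.5,-2.95,-0.15,0.04,-0.011,-0.006,0.05],[0.5,-2.95,-0.15,0.04,-0.011,-0.006,0.05],[0.5,-2.95,-0.15,0.04,-0.011,-0.006,0.05],[0.5,-2.95,-0.15,0.04,-0.011,-0.006,0.05],[0.5,-2.95,-0.15,0.04,-0.011,-0.006,0.05],[0.5,-2.95,-0.15,0.04,-0.011,-0.006,0.05],[0.5,-2.95,-0.15,0.04,-0.011,-0.006,0.05],[0.5,-1.5,-0.08,0.04,-0.011,-0.006,0.05]],
  ],
)

```text
time: 6.88
tool_pos: [0.4914, -0.2703, 0.3049]
tool_rot: [0.099, 0.851, 0.512, 0.056]
contact_force: [0.3, -0.2, -1.1]
gripper_width: 0.203
grasp_force: 58.7
```

jog_arm(
  moves=[
    [[0.5,0,0,0,0,0,0],[0.5,0,0,0,0,0,0],[0.5,0,0,0,0,0,0],[0.5,0,0,0,0,0,0]],
  ],
)

```text
time: 7.22
tool_pos: [0.4934, -0.2669, 0.3053]
tool_rot: [0.099, 0.849, 0.515, 0.057]
contact_force: [-0.8, 0.3, -1.5]
gripper_width: 0.204
grasp_force: 58.8
```

```bash
sed -i 's/HEIGHT=.137/HEIGHT=.1388/' plan.py; python3 - <<'E'
from sfit import *
print(state()["time"]);show()
sfit()
show()
f=grab_frame("top");x=f["color"][200:340,330:470]
f2=grab_frame("side");y=f2["color"][100:240,270:410]
cv2.imwrite("pics/j1.png",cv2.resize(np.hstack([x,y]),(800,400),interpolation=3))
R=Rn.from_euler("z",LEAN)*Rn.from_euler("y",np.radians(12))
for b in regions_of("ball0",f):
    P=pts(f,b["pixels"])
    if b["p"]>.2 and len(P): print(round(b["p"],2),np.round(b["rect"]),(R.inv().apply(np.median(P,0)-[*JAR,.034])*1e3).round(0))
d=np.radians
plan([(tool_from_nose(jarpt(.018,.036),LEAN,d(14)),9,.5)])
E
```

```text
7.2167
scoop origin [ 0.4972 -0.2739  0.1644] nose [ 0.4739 -0.2618  0.1582] nose in jar(mm) [  4.3  -6.7 127.9] az 152.5 pitch 13.1
scoop err mm [ 1.29304353 -0.74995821 -0.28979154] deg zyx [-0.2789423   0.13830116 -0.10756942] 0.0007532369767402128
scoop origin [ 0.4973 -0.274   0.1644] nose [ 0.474  -0.2619  0.1583] nose in jar(mm) [  4.3  -6.7 128. ] az 152.5 pitch 13.1
0.67 [392. 266.  11.  10.] [ 26. -12.  28.]
0.64 [392. 277.  12.   7.] [48.  4. 27.]
0.6 [403. 257.  70.  80.] [-15. -34.  57.]
0.51 [416. 276.   9.  13.] [27. 43. 26.]
0.45 [401. 269.  13.  10.] [26. 12. 28.]
9 x [0.5, -0.08, -0.2, 1.01, -0.002, 0.0, 0.001] -> tcp [ 0.4931 -0.2758  0.2128]
scoop origin [ 0.4993 -0.2838  0.072 ] nose [ 0.4762 -0.2715  0.0654] nose in jar(mm) [17.2  0.8 35.8] az 151.9 pitch 14.2
```

View pics/j1.png

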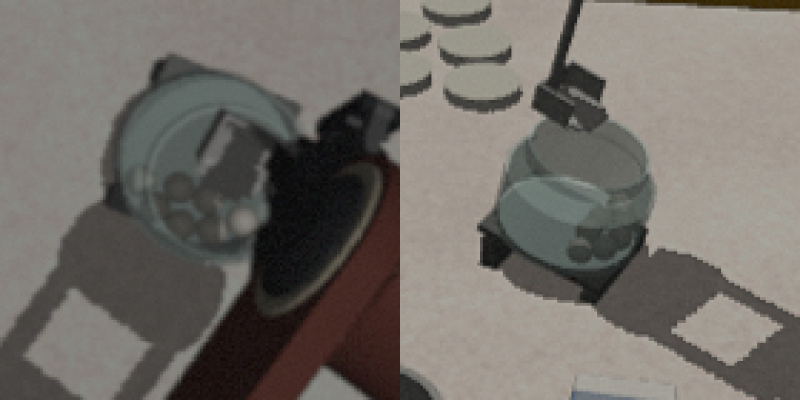

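```bash
python3 - <<'E'
from plan import *
d=np.radians
C=plan([(tool_from_nose(jarpt(.019,.120),LEAN,d(13)),3,.5),(tool_from_nose(jarpt(.019,.036),LEAN,d(14)),9,.5),(tool_from_nose(jarpt(.007,.014),LEAN,d(15)),4,.5)])
E
```

```text
3 x [0.5, -0.24, -0.49, 0.26, 0.001, 0.001, 0.003] -> tcp [ 0.4788 -0.2678  0.2945]
scoop origin [ 0.4825 -0.2741  0.1535] nose [ 0.4593 -0.2617  0.1475] nose in jar(mm) [1.920e+01 1.000e-01 1.201e+02] az 151.9 pitch 13.0
9 x [0.5, 0.0, -0.05, 0.92, -0.002, 0.0, -0.0] -> tcp [ 0.4919 -0.2748  0.2129]
scoop origin [ 0.4978 -0.2823  0.0721] nose [ 0.4747 -0.27    0.0655] nose in jar(mm) [19.2  0.1 36.3] az 151.9 pitch 14.0
4 x [0.5, 0.0, 0.22, 0.55, -0.004, 0.0, -0.0] -> tcp [ 0.5042 -0.2814  0.1938]
scoop origin [ 0.5121 -0.2899  0.0531] nose [ 0.4891 -0.2776  0.0461] nose in jar(mm) [ 7.2  0.2 14. ] az 151.9 pitch 14.9
```

jog_arm(
  moves=[
    [[0.5,-0.24,-0.49,0.26,0.001,0.001,0.003],[0.5,-0.24,-0.49,0.26,0.001,0.001,0.003],[0.5,-0.24,-0.49,0.26,0.001,0.001,0.003],[0.5,0,0,0,0,0,0],[0.5,0,0,0,0,0,0],[0.5,0,-0.05,0.92,-0.002,0,0],[0.5,0,-0.05,0.92,-0.002,0,0],[0.5,0,-0.05,0.92,-0.002,0,0],[0.5,0,-0.05,0.92,-0.002,0,0],[0.5,0,-0.05,0.92,-0.002,0,0],[0.5,0,-0.05,0.92,-0.002,0,0],[0.5,0,-0.05,0.92,-0.002,0,0],[0.5,0,-0.05,0.92,-0.002,0,0],[0.5,0,-0.05,0.92,-0.002,0,0],[0.5,0,0,0,0,0,0],[0.5,0,0,0,0,0,0],[0.5,0,0,0,0,0,0],[0.5,0,0,0,0,0,0]],
  ],
)

```text
time: 8.97
tool_pos: [0.4919, -0.2756, 0.2139]
tool_rot: [0.105, 0.851, 0.51, 0.063]
contact_force: [0.6, 0.3, -0.5]
gripper_width: 0.205
grasp_force: 58.7
```

```bash
python3 - <<'E'
from plan import *
d=np.radians
show()
C=plan([(tool_from_nose(jarpt(.007,.011),LEAN,d(15)),5,.5)])
E
```

```text
scoop origin [ 0.4981 -0.2833  0.0731] nose [ 0.475  -0.2709  0.0665] nose in jar(mm) [18.3  0.9 37.1] az 151.9 pitch 14.1
5 x [0.5, 0.02, 0.16, 0.51, -0.003, 0.0, -0.0] -> tcp [ 0.5048 -0.2814  0.1912]
scoop origin [ 0.5128 -0.29    0.0505] nose [ 0.4898 -0.2777  0.0435] nose in jar(mm) [ 7.1 -0.1 11.3] az 151.9 pitch 14.9
```

jog_arm(
  moves=[
    [[0.5,0.02,0.22,0.35,-0.003,0,0],[0.5,0.02,0.22,0.45,-0.003,0,0],[0.5,0.02,0.16,0.51,-0.003,0,0],[0.5,0.02,0.11,0.6,-0.003,0,0],[0.5,0.02,0.09,0.64,-0.003,0,0],[0.5,0,0,0,0,0,0],[0.5,0,0,0,0,0,0],[0.5,0,0,0.1,0,0,0],[0.5,0,0,0.1,0,0,0],[0.5,0,0,0.1,0,0,0],[0.5,0,0,0,0,0,0]],
  ],
)

```text
time: 9.88
tool_pos: [0.5052, -0.2816, 0.1884]
tool_rot: [0.111, 0.851, 0.51, 0.066]
contact_force: [-1.0, 1.5, 3.8]
gripper_width: 0.201
grasp_force: 59.5
```

```bash
python3 - <<'E'
from plan import *
show();print(state()["contact_force"])
E
```

```text
scoop origin [ 0.5131 -0.2902  0.0477] nose [ 0.4901 -0.2779  0.0408] nose in jar(mm) [ 7.4 -0.1  8.5] az 151.9 pitch 14.9
[-1.01134484  1.52288817  3.79330766]
```

jog_arm(
  moves=[
    [[0.5,0,-0.35,-0.01,0,0,0],[0.5,0,-0.35,-0.01,0,0,0],[0.5,0,-0.35,-0.01,0,0,0],[0.5,0,-0.35,-0.01,0,0,0],[0.5,0,-0.35,-0.01,0,0,0],[0.5,0,-0.35,-0.01,0,0,0],[0.5,0,-0.35,-0.01,0,0,0],[0.5,0,-0.35,-0.01,0,0,0]],
  ],
)

```text
time: 10.55
tool_pos: [0.4822, -0.2696, 0.1833]
tool_rot: [0.114, 0.85, 0.51, 0.068]
contact_force: [-0.7, -1.0, 8.0]
gripper_width: 0.201
grasp_force: 60.3
```

```bash
python3 - <<'E'
from plan import *
show();print(state()["contact_force"],state()["gripper_width"])
f=grab_frame("top");x=f["color"][200:340,330:470]
f2=grab_frame("side");y=f2["color"][100:240,270:410]
cv2.imwrite("pics/j2.png",cv2.resize(np.hstack([x,y]),(800,400),interpolation=3))
E
```

```text
scoop origin [ 0.4908 -0.2787  0.0427] nose [ 0.4678 -0.2664  0.0356] nose in jar(mm) [33.   0.2  8.7] az 151.9 pitch 15.2
[-0.68974507 -1.00258422  8.0189257 ] 0.20096092784360634
```

View pics/j2.png

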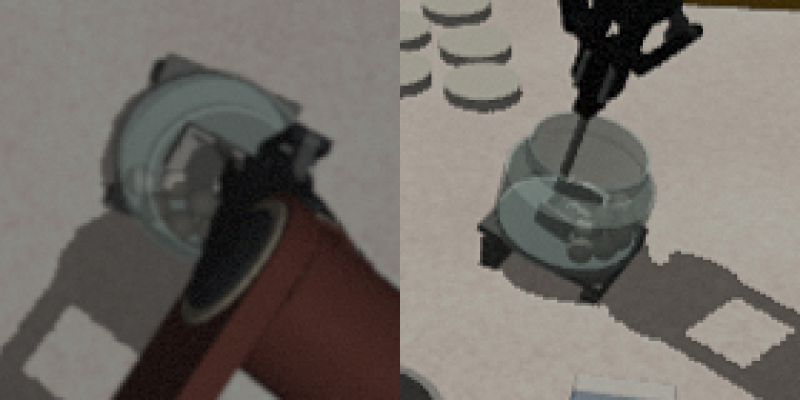

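The scoop is inside the jar, with its tray at about (195,155) on the left and balls at its nose around (190,195). Contact is light, so I keep pushing.

jog_arm(
  moves=[
    [[0.5,0,-0.35,-0.01,0,0,0],[0.5,0,-0.35,-0.01,0,0,0],[0.5,0,-0.35,-0.01,0,0,0],[0.5,0,-0.35,-0.01,0,0,0],[0.5,0,-0.35,-0.01,0,0,0]],
  ],
)

```text
time: 11.07
tool_pos: [0.4681, -0.2622, 0.1802]
tool_rot: [0.115, 0.85, 0.509, 0.068]
contact_force: [3.7, -2.6, 9.4]
gripper_width: 0.204
grasp_force: 59.8
```

```bash
python3 - <<'E'
from plan import *
show();print(state()["contact_force"],state()["gripper_width"])
E
```

```text
scoop origin [ 0.477  -0.2715  0.0396] nose [ 0.454  -0.2593  0.0324] nose in jar(mm) [48.8  0.4  8.8] az 151.9 pitch 15.4
[ 3.65024589 -2.55235574  9.44818049] 0.20381261502786516
```

jog_arm(
  moves=[
    [[0.5,0,-0.3,-0.01,0,0,0],[0.5,0,-0.3,-0.01,0,0,0],[0.5,0,-0.3,-0.01,0,0,0],[0.5,0,0,0,0,0,0],[0.5,0,0,0,0,0,0]],
  ],
)

```text
time: 11.48
tool_pos: [0.4634, -0.2598, 0.1803]
tool_rot: [0.12, 0.849, 0.509, 0.071]
contact_force: [10.8, -5.8, 1.5]
gripper_width: 0.206
grasp_force: 60.7
```

```bash
python3 - <<'E'
from plan import *
show();print(state()["contact_force"],state()["gripper_width"])
f=grab_frame("top");x=f["color"][200:340,330:470]
f2=grab_frame("side");y=f2["color"][100:240,270:410]
cv2.imwrite("pics/j3.png",cv2.resize(np.hstack([x,y]),(800,400),interpolation=3))
E
```

```text
scoop origin [ 0.4738 -0.2699  0.0398] nose [ 0.4509 -0.2576  0.0324] nose in jar(mm) [52.3  0.4  9.5] az 151.9 pitch 16.0
[10.81453659 -5.80962963  1.49220687] 0.2059729799676437
```

View pics/j3.png

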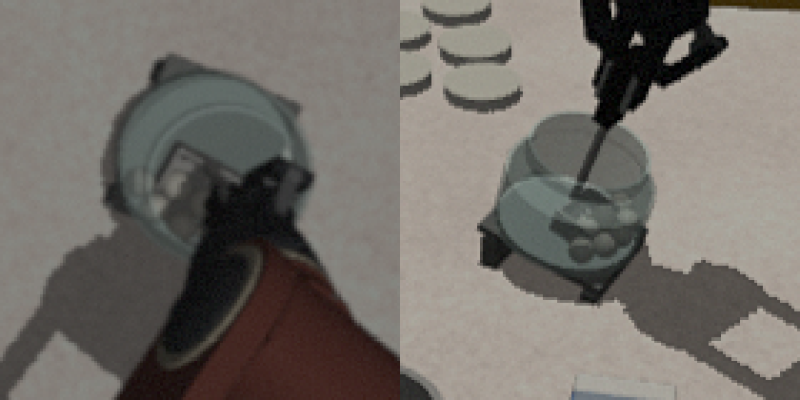

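jog_arm(
  moves=[
    [[0.5,0,-0.3,-0.01,0,0,0],[0.5,0,-0.3,-0.01,0,0,0],[0.5,0,-0.3,-0.01,0,0,0],[0.5,0,0,0,0,0,0]],
  ],
)

```text
time: 11.92
tool_pos: [0.458, -0.2569, 0.1806]
tool_rot: [0.124, 0.849, 0.509, 0.073]
contact_force: [16.2, -7.2, 2.8]
gripper_width: 0.202
grasp_force: 81.4
```

```bash
python3 - <<'E'
from plan import *
show();print(state()["contact_force"],state()["gripper_width"])
d=np.radians
# tilt back about heel: heel at jar (x_h,h_h)
M=scoop_now()
E
```

```text
scoop origin [ 0.4694 -0.2676  0.0403] nose [ 0.4466 -0.2554  0.0326] nose in jar(mm) [57.   0.5 10.7] az 151.9 pitch 16.6
[16.20553843 -7.23027702  2.75882615] 0.20155032891675384
```

```bash
python3 - <<'E'
from plan import *
d=np.radians
W=[(tool_from_nose(jarpt(.0545,.022),LEAN,d(2)),6,.5),(tool_from_nose(jarpt(.0515,.036),LEAN,d(-14)),6,.5)]
W+=[(tool_from_nose(jarpt(.046,.055),LEAN,d(-16)),5,.5),(tool_from_nose(jarpt(.036,.080),LEAN,d(-17)),6,.5),(tool_from_nose(jarpt(.03,.135),LEAN,d(-18)),10,.5),(tool_from_nose([*jarpt(.03,.135)[:2],.20],LEAN,d(-18)),5,.5)]
plan(W)
E
```

```text
6 x [0.5, 0.0, 0.62, 0.04, 0.042, 0.0, -0.0] -> tcp [ 0.4906 -0.2743  0.185 ]
scoop origin [ 0.4707 -0.2683  0.0454] nose [ 0.4469 -0.2556  0.0444] nose in jar(mm) [54.2  0.5 22.1] az 151.8 pitch 2.1
6 x [0.5, 0.01, 0.62, 0.03, 0.047, 0.0, -0.0] -> tcp [ 0.5233 -0.2912  0.1803]
scoop origin [ 0.4699 -0.2672  0.0518] nose [ 0.4468 -0.2548  0.0584] nose in jar(mm) [51.7 -0.2 35.9] az 151.8 pitch -14.0
5 x [0.5, -0.0, 0.02, -0.36, 0.007, 0.0, -0.001] -> tcp [ 0.5282 -0.2938  0.1974]
scoop origin [ 0.4709 -0.2678  0.0711] nose [ 0.4479 -0.2556  0.0785] nose in jar(mm) [46.2  0.1 55.3] az 152.1 pitch -16.0
6 x [0.5, -0.0, -0.01, -0.43, 0.003, 0.0, 0.0] -> tcp [ 0.5342 -0.2969  0.2223]
scoop origin [ 0.4748 -0.2699  0.0971] nose [ 0.452  -0.2578  0.1051] nose in jar(mm) [36.2  0.  80.3] az 152.1 pitch -17.1
10 x [0.5, -0.0, -0.19, -0.5, 0.002, 0.0, 0.0] -> tcp [ 0.5316 -0.2955  0.2757]
scoop origin [ 0.47   -0.2673  0.1519] nose [ 0.4473 -0.2553  0.1603] nose in jar(mm) [ 29.9   0.  135.5] az 152.1 pitch -18.2
5 x [0.5, -0.0, -0.26, -0.76, -0.001, 0.0, 0.0] -> tcp [ 0.5311 -0.2952  0.3159]
scoop origin [ 0.4701 -0.2673  0.1917] nose [ 0.4474 -0.2553  0.2   ] nose in jar(mm) [ 21.6  -0.  174.3] az 152.1 pitch -17.9
```

jog_arm(
  moves=[
    [[0.5,0,0.62,0.04,0.042,0,0],[0.5,0,0.62,0.04,0.042,0,0],[0.5,0,0.62,0.04,0.042,0,0],[0.5,0,0.62,0.04,0.042,0,0],[0.5,0,0.62,0.04,0.042,0,0],[0.5,0,0.62,0.04,0.042,0,0],[0.5,0.01,0.62,0.03,0.047,0,0],[0.5,0.01,0.62,0.03,0.047,0,0],[0.5,0.01,0.62,0.03,0.047,0,0],[0.5,0.01,0.62,0.03,0.047,0,0],[0.5,0.01,0.62,0.03,0.047,0,0],[0.5,0.01,0.62,0.03,0.047,0,0],[0.5,0,0,0,0,0,0],[0.5,0,0,0,0,0,0]],
  ],
)

```text
time: 13.08
tool_pos: [0.5213, -0.2885, 0.1758]
tool_rot: [-0.112, 0.85, 0.51, -0.066]
contact_force: [8.9, -1.8, 14.1]
gripper_width: 0.204
grasp_force: 61.1
```

```bash
python3 - <<'E'
from plan import *
show();print(state()["contact_force"],state()["gripper_width"])
f=grab_frame("top");x=f["color"][200:340,330:470]
f2=grab_frame("side");y=f2["color"][100:240,270:410]
cv2.imwrite("pics/j4.png",cv2.resize(np.hstack([x,y]),(800,400),interpolation=3))
E
```

```text
scoop origin [ 0.4665 -0.2633  0.0482] nose [ 0.4435 -0.251   0.0551] nose in jar(mm) [57.  -2.  33.7] az 151.9 pitch -14.9
[ 8.89664642 -1.78748661 14.14858408] 0.20375865161457582
```

View pics/j4.png

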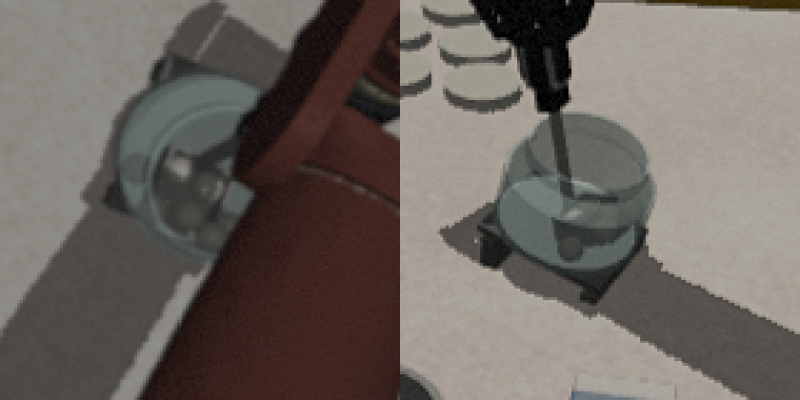

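Two balls sit in the scoop, at (180,165) and (210,185) in the left view. The rest are still on the jar floor, around (190,222). Now I lift it out.

jog_arm(
  moves=[
    [[0.5,0,0.12,-0.36,0.007,0,0],[0.5,0,0.12,-0.36,0.007,0,0],[0.5,0,0.12,-0.36,0.007,0,0],[0.5,0,0.12,-0.36,0.007,0,0],[0.5,0,0.12,-0.36,0.007,0,0]],
  ],
)

```text
time: 13.6
tool_pos: [0.5255, -0.291, 0.1849]
tool_rot: [-0.133, 0.847, 0.508, -0.079]
contact_force: [1.5, 1.4, -2.8]
gripper_width: 0.204
grasp_force: 59.1
```

```bash
python3 - <<'E'
from plan import *
d=np.radians
show();print(state()["contact_force"],state()["gripper_width"])
W=[(tool_from_nose(jarpt(.036,.080),LEAN,d(-18)),7,.5),(tool_from_nose(jarpt(.03,.135),LEAN,d(-18)),9,.5)]
C=plan(W)
E
```

```text
scoop origin [ 0.465  -0.2628  0.0605] nose [ 0.4423 -0.2507  0.0688] nose in jar(mm) [55.3 -1.6 47.3] az 151.9 pitch -17.8
[ 1.48446262  1.38678766 -2.80873453] 0.20420488235612516
7 x [0.5, -0.02, 0.01, -0.54, 0.001, -0.0, -0.0] -> tcp [ 0.5357 -0.2981  0.2206]
scoop origin [ 0.4744 -0.2695  0.0967] nose [ 0.4518 -0.2574  0.1052] nose in jar(mm) [36.5 -0.2 80.5] az 151.9 pitch -18.2
9 x [0.5, 0.0, -0.25, -0.56, -0.0, -0.0, -0.0] -> tcp [ 0.5307 -0.2955  0.2756]
scoop origin [ 0.4694 -0.2669  0.1517] nose [ 0.4468 -0.2548  0.1601] nose in jar(mm) [ 3.060e+01 -1.000e-01  1.354e+02] az 151.9 pitch -18.2
```

jog_arm(
  moves=[
    [[0.5,-0.02,0.1,-0.45,0.001,0,0],[0.5,-0.02,0.06,-0.54,0.001,0,0],[0.5,-0.02,0.01,-0.54,0.001,0,0],[0.5,-0.02,0.01,-0.54,0.001,0,0],[0.5,-0.02,0,-0.54,0.001,0,0],[0.5,-0.02,-0.05,-0.54,0.001,0,0],[0.5,-0.02,-0.1,-0.54,0.001,0,0],[0.5,0,-0.25,-0.56,0,0,0],[0.5,0,-0.25,-0.56,0,0,0],[0.5,0,-0.25,-0.56,0,0,0],[0.5,0,-0.25,-0.56,0,0,0],[0.5,0,-0.25,-0.56,0,0,0],[0.5,0,-0.25,-0.56,0,0,0],[0.5,0,-0.25,-0.56,0,0,0],[0.5,0,-0.25,-0.56,0,0,0],[0.5,0,-0.25,-0.56,0,0,0],[0.5,0,-0.2,-0.5,0,0,0],[0.5,0,-0.2,-0.5,0,0,0],[0.5,0,0,0,0,0,0],[0.5,0,0,0,0,0,0]],
  ],
)

```text
time: 15.27
tool_pos: [0.5296, -0.2955, 0.287]
tool_rot: [-0.135, 0.847, 0.508, -0.081]
contact_force: [0.7, -0.2, -2.3]
gripper_width: 0.206
grasp_force: 58.9
```

```bash
python3 - <<'E'
from plan import *
show();print(state()["time"],state()["contact_force"],state()["gripper_width"])
f=grab_frame("top");x=f["color"][200:340,330:470]
f2=grab_frame("side");y=f2["color"][80:220,270:410]
cv2.imwrite("pics/j5.png",cv2.resize(np.hstack([x,y]),(800,400),interpolation=3))
M=scoop_now()
for g in(f,f2):
  for b in regions_of("ball0",g):
    P=pts(g,b["pixels"])
    if b["p"]>.2 and len(P): m=np.median(P,0);print(round(b["p"],2),np.round(b["rect"]),m.round(3),"in scoop",((m-M[:3,3])@M[:3,:3]*1e3).round(0))
E
```

```text
scoop origin [ 0.4684 -0.2671  0.163 ] nose [ 0.4457 -0.255   0.1714] nose in jar(mm) [ 29.1   0.5 146.6] az 151.9 pitch -18.1
15.2667 [ 0.70834275 -0.19065504 -2.3192804 ] 0.20578995415147003
0.66 [411. 273.  15.   9.] [ 0.466 -0.263  0.186] in scoop [11. -2. 21.]
0.66 [409. 260.  12.  15.] [ 0.489 -0.261  0.18 ] in scoop [-10. -15.  22.]
0.62 [398. 281.   9.  12.] [ 0.441 -0.266  0.051] in scoop [ -12.   12. -113.]
0.57 [400. 274.  13.   8.] [ 0.465 -0.239  0.19 ] in scoop [ 24. -23.  22.]
0.56 [420. 267.  14.  14.] [ 0.479 -0.282  0.18 ] in scoop [-11.   8.  22.]
0.42 [389. 274.  11.   7.] [ 0.456 -0.249  0.052] in scoop [ -17.  -10. -110.]
0.45 [346. 140.   9.   9.] [ 0.463 -0.234  0.184] in scoop [ 25. -26.  14.]
```

View pics/j5.png

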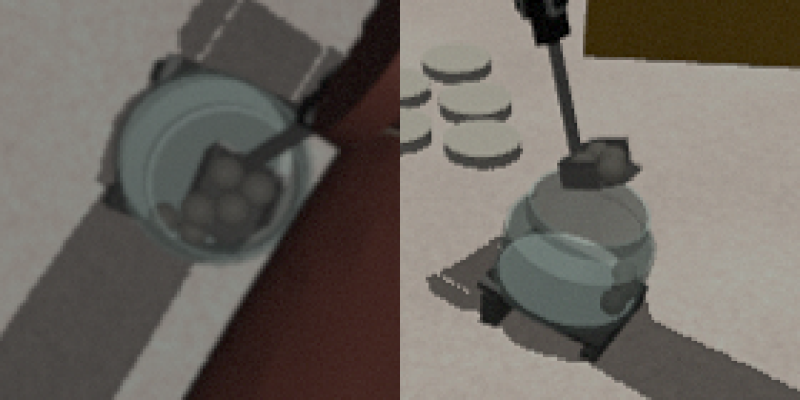

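Four balls are in the scoop. The fourth, at about (200,208) in the left view, sits near the front corner. Staying over the mouth, I lower slightly, pitch back and roll to seat it, so a drop would land in the jar.

```bash
python3 - <<'E'
from plan import *
d=np.radians
def tgt(x,h,pitch,roll):
    R=scoopR(LEAN,d(pitch))*Rn.from_euler("x",d(roll)); n=jarpt(x,h); return T(n-R.apply([.027,0,0]),R)@np.linalg.inv(TS)
plan([(tgt(.027,.126,-26,0),6,.5),(tgt(.027,.126,-28,-13),6,.5),(tgt(.027,.126,-28,0),6,.5)])
E
```

```text
6 x [0.5, 0.01, 0.54, 0.37, 0.023, -0.0, -0.0] -> tcp [ 0.5489 -0.3051  0.2534]
scoop origin [ 0.4731 -0.2688  0.14  ] nose [ 0.4517 -0.2574  0.1519] nose in jar(mm) [ 26.9  -0.2 126.2] az 151.9 pitch -26.1
6 x [0.5, -0.53, 0.08, 0.03, 0.005, 0.038, 0.0] -> tcp [ 0.536  -0.3338  0.2469]
scoop origin [ 0.473  -0.2688  0.1386] nose [ 0.4519 -0.2576  0.1512] nose in jar(mm) [ 26.7  -0.  125.5] az 152.1 pitch -27.8
6 x [0.5, 0.53, -0.0, 0.02, 0.0, -0.038, 0.0] -> tcp [ 0.5521 -0.3065  0.2497]
scoop origin [ 0.4732 -0.2688  0.1388] nose [ 0.4521 -0.2576  0.1514] nose in jar(mm) [ 26.5  -0.2 125.7] az 152.1 pitch -27.8
```

jog_arm(
  moves=[
    [[0.5,0.01,0.54,0.37,0.023,0,0],[0.5,0.01,0.54,0.37,0.023,0,0],[0.5,0.01,0.54,0.37,0.023,0,0],[0.5,0.01,0.54,0.37,0.023,0,0],[0.5,0.01,0.54,0.37,0.023,0,0],[0.5,0.01,0.54,0.37,0.023,0,0],[0.5,-0.53,0.08,0.03,0.005,0.038,0],[0.5,-0.53,0.08,0.03,0.005,0.038,0],[0.5,-0.53,0.08,0.03,0.005,0.038,0],[0.5,-0.53,0.08,0.03,0.005,0.038,0],[0.5,-0.53,0.08,0.03,0.005,0.038,0],[0.5,-0.53,0.08,0.03,0.005,0.038,0],[0.5,0,0,0,0,0,0],[0.5,0,0,0,0,0,0],[0.5,0,0,0,0,0,0]],
  ],
)

```text
time: 16.72
tool_pos: [0.5364, -0.3337, 0.2475]
tool_rot: [-0.261, 0.84, 0.474, -0.028]
contact_force: [0.7, 1.1, -1.9]
gripper_width: 0.207
grasp_force: 59.2
```

```bash
cat > balls.py <<'E'
from plan import *
def balls():
    M=scoop_now();show();print(state()["time"],state()["contact_force"])
    for c in("top","side"):
      g=grab_frame(c)
      for b in regions_of("ball0",g):
        P=pts(g,b["pixels"])
        if b["p"]>.2 and len(P): m=np.median(P,0);print(c,round(b["p"],2),np.round(b["rect"]),m.round(3),"in scoop",((m-M[:3,3])@M[:3,:3]*1e3).round(0))
E
python3 -c "
from balls import *
balls()"
```

```text
scoop origin [ 0.4734 -0.2689  0.139 ] nose [ 0.4523 -0.2577  0.1516] nose in jar(mm) [ 26.3  -0.2 125.8] az 152.1 pitch -27.8
16.7167 [ 0.7378414   1.12829878 -1.93849299]
top 0.56 [414. 274.  13.   7.] [ 0.463 -0.276  0.161] in scoop [15.  7. 19.]
top 0.38 [399. 278.   9.  14.] [ 0.445 -0.268  0.051] in scoop [-19.  33. -85.]
top 0.37 [387. 274.  15.  10.] [ 0.456 -0.251  0.051] in scoop [-20.  12. -89.]
side 0.59 [259. 256.  58.  62.] [0.624 0.013 0.029] in scoop [ -52. -290. -167.]
```

jog_arm(
  moves=[
    [[0.5,0.53,0,0.02,0,-0.038,0],[0.5,0.53,0,0.02,0,-0.038,0],[0.5,0.53,0,0.02,0,-0.038,0],[0.5,0.53,0,0.02,0,-0.038,0],[0.5,0.53,0,0.02,0,-0.038,0],[0.5,0.53,0,0.02,0,-0.038,0],[0.5,0,0,-0.7,0,0,0],[0.5,0,0,-1,0,0,0],[0.5,0,0,-1,0,0,0],[0.5,0,0,-0.5,0,0,0],[0.5,0,0,0,0,0,0],[0.5,0,0,0,0,0,0]],
  ],
)

```text
time: 17.92
tool_pos: [0.5656, -0.3145, 0.2794]
tool_rot: [-0.205, 0.832, 0.5, -0.123]
contact_force: [0.0, -0.0, -3.1]
gripper_width: 0.205
grasp_force: 59.0
```

```bash
python3 -c "
from balls import *
balls()
x=grab_frame('top')['color'][200:340,330:470];y=grab_frame('side')['color'][80:220,270:410]
cv2.imwrite('pics/j6.png',cv2.resize(np.hstack([x,y]),(800,400),interpolation=3))"
```

```text
scoop origin [ 0.487  -0.2769  0.1683] nose [ 0.4659 -0.2657  0.1809] nose in jar(mm) [  4.8   0.5 151.2] az 152.0 pitch -27.7
17.9167 [ 0.04987785 -0.03886242 -3.13349162]
top 0.6 [407. 281.  14.  13.] [ 0.445 -0.292  0.052] in scoop [ -28.   33. -117.]
top 0.54 [388. 273.   8.   7.] [ 0.456 -0.25   0.051] in scoop [ -19.   -9. -123.]
top 0.48 [412. 260.  17.  10.] [ 0.489 -0.26   0.193] in scoop [ 17. -16.  19.]
top 0.45 [415. 250.   8.  10.] [ 0.509 -0.271  0.183] in scoop [ -8. -15.  20.]
top 0.42 [422. 266.   9.   4.] [ 0.48  -0.281  0.193] in scoop [16.  7. 20.]
```

View pics/j6.png

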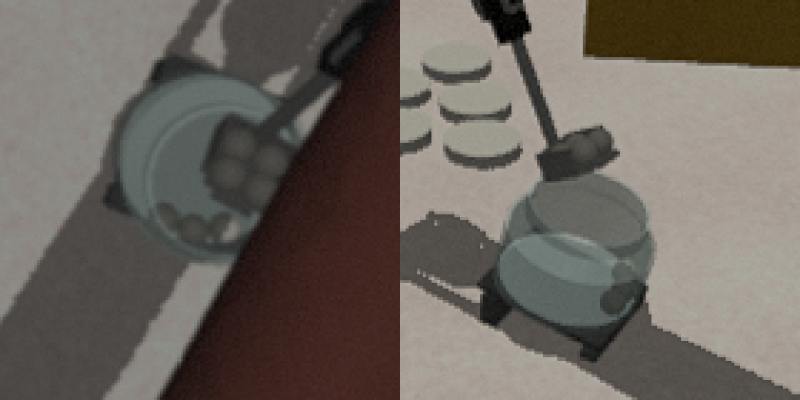

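All four balls are seated 2x2 in the tray, around (248,160) in the left view. The other three stay in the jar, around (190,222). I carry them to the bowl next.

```bash
python3 - <<'E'
from plan import *
d=np.radians
A=d(180)
C=plan([(tool_from_nose([.612,.022,.165],A,d(-24)),20,.5)])
plan([(tool_from_nose([.630,.022,.090],A,d(-10)),8,.5),(tool_from_nose([.634,.022,.058],A,d(12)),10,.5),(tool_from_nose([.638,.022,.054],A,d(38)),10,.5)],C)
E
```

```text
20 x [0.5, 1.85, 0.29, -0.09, -0.003, -0.011, -0.022] -> tcp [0.7148 0.026  0.2695]
scoop origin [0.6344 0.0216 0.1535] nose [0.6098 0.0215 0.1646] nose in jar(mm) [  15.8 -320.6  136.9] az -179.9 pitch -24.3
8 x [0.5, -0.0, 0.09, 0.65, -0.031, 0.0, 0.0] -> tcp [0.7055 0.0258 0.2179]
scoop origin [0.656  0.0215 0.0858] nose [0.6294 0.0214 0.0905] nose in jar(mm) [  14.1 -329.7   60.8] az -179.8 pitch -10.1
10 x [0.5, 0.0, -0.49, 0.13, -0.039, 0.0, 0.0] -> tcp [0.6568 0.0256 0.2051]
scoop origin [0.6613 0.0214 0.064 ] nose [0.6349 0.0213 0.0583] nose in jar(mm) [  16.1 -332.2   28.3] az -179.8 pitch 12.2
10 x [0.5, 0.0, -0.62, -0.17, -0.045, 0.0, 0.0] -> tcp [0.5937 0.0253 0.1956]
scoop origin [0.6591 0.0214 0.0706] nose [0.6379 0.0213 0.054 ] nose in jar(mm) [  14.4 -333.6   23.5] az -179.7 pitch 38.0
```

jog_arm(
  moves=[
    [[0.5,0.6,0.1,-0.1,0,-0.004,-0.008],[0.5,1.25,0.19,-0.09,-0.003,-0.007,-0.014],[0.5,1.85,0.29,-0.09,-0.003,-0.011,-0.022],[0.5,1.85,0.29,-0.09,-0.003,-0.011,-0.022],[0.5,1.85,0.29,-0.09,-0.003,-0.011,-0.022],[0.5,1.85,0.29,-0.09,-0.003,-0.011,-0.022],[0.5,1.85,0.29,-0.09,-0.003,-0.011,-0.022],[0.5,1.85,0.29,-0.09,-0.003,-0.011,-0.022],[0.5,1.85,0.29,-0.09,-0.003,-0.011,-0.022],[0.5,1.85,0.29,-0.09,-0.003,-0.011,-0.022],[0.5,1.85,0.29,-0.09,-0.003,-0.011,-0.022],[0.5,1.85,0.29,-0.09,-0.003,-0.011,-0.022],[0.5,1.85,0.29,-0.09,-0.003,-0.011,-0.022],[0.5,1.85,0.29,-0.09,-0.003,-0.011,-0.022],[0.5,1.85,0.29,-0.09,-0.003,-0.011,-0.022],[0.5,1.85,0.29,-0.09,-0.003,-0.011,-0.022],[0.5,1.85,0.29,-0.09,-0.003,-0.011,-0.022],[0.5,1.85,0.29,-0.09,-0.003,-0.011,-0.022],[0.5,1.85,0.29,-0.09,-0.003,-0.011,-0.022],[0.5,1.85,0.29,-0.09,-0.003,-0.011,-0.022]],
  ],
)

```text
time: 19.88
tool_pos: [0.7122, 0.0098, 0.2711]
tool_rot: [-0.15, 0.697, 0.685, -0.149]
contact_force: [-0.2, 0.5, -1.7]
gripper_width: 0.2
grasp_force: 59.0
```

jog_arm(
  moves=[
    [[0.5,1.25,0.19,-0.05,0,-0.007,-0.014],[0.5,0.6,0.1,0,0,-0.004,-0.008],[0.5,0,0,0,0,0,0],[0.5,0,0,0,0,0,0],[0.5,0,0,0,0,0,0],[0.5,0,0,0,0,0,0]],
  ],
)

```text
time: 20.38
tool_pos: [0.7151, 0.0246, 0.2705]
tool_rot: [-0.148, 0.691, 0.692, -0.151]
contact_force: [0.3, -0.0, -2.1]
gripper_width: 0.202
grasp_force: 59.1
```

```bash
python3 - <<'E'
from balls import *
balls()
d=np.radians
A=d(180)
plan([(tool_from_nose([.630,.022,.090],A,d(-10)),8,.5),(tool_from_nose([.634,.022,.058],A,d(12)),10,.5),(tool_from_nose([.638,.022,.054],A,d(38)),10,.5)])
E
```

```text
scoop origin [0.6344 0.0202 0.1547] nose [0.6098 0.0202 0.1659] nose in jar(mm) [  14.9 -319.5  138. ] az -180.0 pitch -24.5
20.3833 [ 0.28889967 -0.02669357 -2.10266468]
top 0.59 [399. 279.  16.  14.] [ 0.443 -0.268  0.05 ] in scoop [ 131.  287. -176.]
top 0.54 [409. 280.  12.   9.] [ 0.445 -0.293  0.052] in scoop [ 130.  312. -174.]
top 0.48 [388. 274.  12.   9.] [ 0.456 -0.251  0.051] in scoop [ 119.  270. -170.]
side 0.38 [238. 209.   8.   4.] [0.65  0.036 0.17 ] in scoop [ -8. -15.  20.]
8 x [0.5, 0.01, 0.1, 0.67, -0.032, 0.0, 0.0] -> tcp [0.7061 0.0256 0.2172]
scoop origin [0.6574 0.0212 0.0848] nose [0.6308 0.0212 0.0894] nose in jar(mm) [  13.1 -330.2   59.4] az -179.9 pitch -9.8
10 x [0.5, 0.0, -0.5, 0.13, -0.038, 0.0, 0.0] -> tcp [0.6564 0.0254 0.2043]
scoop origin [0.6603 0.0212 0.0632] nose [0.6339 0.0211 0.0576] nose in jar(mm) [  17.  -331.6   27.8] az -179.8 pitch 12.0
10 x [0.5, 0.0, -0.61, -0.17, -0.045, 0.0, 0.0] -> tcp [0.5942 0.0252 0.1955]
scoop origin [0.6591 0.0212 0.0702] nose [0.6378 0.0211 0.0537] nose in jar(mm) [  14.5 -333.4   23.2] az -179.7 pitch 37.8
```

jog_arm(
  moves=[
    [[0.5,0.01,0.1,0.67,-0.032,0,0],[0.5,0.01,0.1,0.67,-0.032,0,0],[0.5,0.01,0.1,0.67,-0.032,0,0],[0.5,0.01,0.1,0.67,-0.032,0,0],[0.5,0.01,0.1,0.67,-0.032,0,0],[0.5,0.01,0.1,0.67,-0.032,0,0],[0.5,0.01,0.1,0.67,-0.032,0,0],[0.5,0.01,0.1,0.67,-0.032,0,0],[0.5,0,0,0,0,0,0],[0.5,0,-0.5,0.13,-0.038,0,0],[0.5,0,-0.5,0.13,-0.038,0,0],[0.5,0,-0.5,0.13,-0.038,0,0],[0.5,0,-0.5,0.13,-0.038,0,0],[0.5,0,-0.5,0.13,-0.038,0,0],[0.5,0,-0.5,0.13,-0.038,0,0],[0.5,0,-0.5,0.13,-0.038,0,0],[0.5,0,-0.5,0.13,-0.038,0,0],[0.5,0,-0.5,0.13,-0.038,0,0],[0.5,0,-0.5,0.13,-0.038,0,0]],
  ],
)

```text
time: 22.17
tool_pos: [0.6562, 0.0259, 0.2049]
tool_rot: [0.075, 0.702, 0.705, 0.073]
contact_force: [-0.7, 0.5, -1.1]
gripper_width: 0.205
grasp_force: 59.2
```

jog_arm(
  moves=[
    [[0.5,0,0,0,0,0,0],[0.5,0,-0.61,-0.17,-0.045,0,0],[0.5,0,-0.61,-0.17,-0.045,0,0],[0.5,0,-0.61,-0.17,-0.045,0,0],[0.5,0,-0.61,-0.17,-0.045,0,0],[0.5,0,-0.61,-0.17,-0.045,0,0],[0.5,0,-0.61,-0.17,-0.045,0,0],[0.5,0,-0.61,-0.17,-0.045,0,0],[0.5,0,-0.61,-0.17,-0.045,0,0],[0.5,0,-0.61,-0.17,-0.045,0,0],[0.5,0,-0.61,-0.17,-0.045,0,0],[0.5,0,0,0,0,0,0],[0.5,0,0,0,0,0,0],[0.5,0,0,0,0,0,0],[0.5,0,0,0,0,0,0],[0.5,0,0,0,0,0,0],[0.5,0,0,0,0,0,0]],
  ],
)

```text
time: 23.58
tool_pos: [0.5949, 0.0258, 0.1961]
tool_rot: [0.23, 0.667, 0.671, 0.228]
contact_force: [0.9, 0.0, -1.2]
gripper_width: 0.201
grasp_force: 59.2
```

```bash
python3 - <<'E'
from balls import *
balls()
x=grab_frame('top')['color'][120:290,170:340];y=grab_frame('side')['color'][170:340,180:350]
cv2.imwrite('pics/j7.png',cv2.resize(np.hstack([x,y]),(800,400),interpolation=3))
E
```

```text
scoop origin [0.6598 0.0219 0.0708] nose [0.6385 0.0217 0.0542] nose in jar(mm) [  14.  -334.3   23.7] az -179.6 pitch 37.8
23.5833 [ 0.94338277  0.01726505 -1.24525825]
top 0.52 [268. 220.   7.   5.] [0.582 0.005 0.031] in scoop [86. 16. 16.]
top 0.47 [400. 278.  12.  14.] [ 0.443 -0.27   0.049] in scoop [186. 291. 115.]
top 0.46 [250. 196.   2.   3.] [0.631 0.047 0.032] in scoop [ 46. -25. -12.]
top 0.41 [388. 275.  12.   5.] [ 0.456 -0.25   0.051] in scoop [174. 271. 109.]
side 0.46 [276. 254.   7.   6.] [0.584 0.013 0.029] in scoop [85.  8. 13.]
side 0.46 [258. 256.   7.  12.] [0.621 0.019 0.026] in scoop [ 58.   2. -11.]
```

View pics/j7.png

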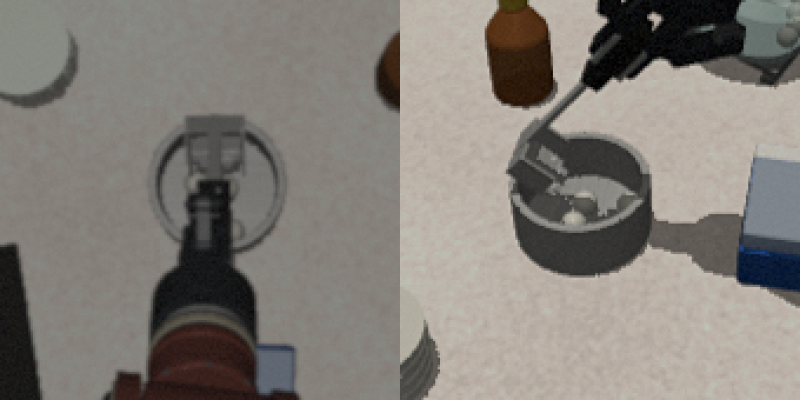

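In the side view, two balls show in the bowl, at (573,217) and (583,200), and the tray looks empty. I raise the scoop and count the balls.

```bash
python3 - <<'E'
from plan import *
d=np.radians
A=d(180)
C=plan([(tool_from_nose([.638,.022,.13],A,d(36)),6,.5),(tool_from_nose([.600,.08,.16],A,d(0)),8,.5)])
# mat: stand at scoop pose; az 206.6
plan([(tool_from_nose([.48-.024,.27-.012,.16],d(206.6),0),14,.5)],C)
E
```

```text
6 x [0.5, -0.0, 0.84, -0.99, 0.005, 0.0, 0.001] -> tcp [0.5987 0.026  0.2732]
scoop origin [0.6598 0.0222 0.1459] nose [0.6379 0.0222 0.13  ] nose in jar(mm) [  -1.  -334.5   98. ] az 179.9 pitch 36.0
8 x [0.5, 0.72, 0.75, -0.07, 0.079, -0.0, -0.0] -> tcp [0.6523 0.0836 0.2987]
scoop origin [0.6263 0.0798 0.16  ] nose [0.5993 0.0799 0.1601] nose in jar(mm) [  52.5 -367.3  140.1] az 180.0 pitch -0.2
14 x [0.5, 1.65, -0.75, 0.0, -0.0, -0.0, -0.033] -> tcp [0.502  0.2853 0.2993]
scoop origin [0.4804 0.2706 0.1605] nose [0.4563 0.2585 0.1606] nose in jar(mm) [ 258.  -457.8  184.3] az -153.6 pitch -0.1
```

jog_arm(
  moves=[
    [[0.5,0,0.84,-0.99,0.005,0,0],[0.5,0,0.84,-0.99,0.005,0,0],[0.5,0,0.84,-0.99,0.005,0,0],[0.5,0,0.84,-0.99,0.005,0,0],[0.5,0,0.84,-0.99,0.005,0,0],[0.5,0,0.84,-0.99,0.005,0,0],[0.5,0,0,0,0,0,0]],
  ],
)

```text
time: 24.47
tool_pos: [0.6004, 0.026, 0.2778]
tool_rot: [0.222, 0.67, 0.673, 0.22]
contact_force: [0.3, -0.2, 0.0]
gripper_width: 0.202
grasp_force: 59.4
```

```bash
python3 - <<'E'
from balls import *
balls()
M=scoop_now()
for c in("top","side"):
    f=grab_frame(c);q=(pts(f,f["depth"]>0)-M[:3,3])@M[:3,:3]*1e3
    m=(q[:,0]>-15)&(q[:,0]<22)&(abs(q[:,1])<20)&(q[:,2]>-3)&(q[:,2]<35)
    print(c,m.sum(),np.percentile(q[m][:,2],[5,50,95]) if m.any() else 0)
E
```

```text
scoop origin [0.6623 0.0219 0.151 ] nose [0.6406 0.0217 0.135 ] nose in jar(mm) [  -4.6 -335.3  102.2] az -179.6 pitch 36.4
24.4667 [ 0.31658892 -0.16015997  0.04445172]
top 0.54 [387. 273.  10.   7.] [ 0.455 -0.25   0.051] in scoop [228. 271.  42.]
top 0.39 [269. 217.   5.   1.] [0.583 0.005 0.031] in scoop [136.  16. -49.]
top 0.39 [398. 278.  13.  13.] [ 0.443 -0.267  0.05 ] in scoop [237. 288.  49.]
top 0.28 [402. 255.  74.  74.] [ 0.495 -0.281  0.051] in scoop [195. 301.  19.]
side 0.58 [276. 253.   8.   8.] [0.584 0.012 0.028] in scoop [135.   9. -52.]
top 198 [-1.94571572  0.79607457  3.29599712]
side 138 [-1.91388245 -0.3827776   0.92025484]
```

Scoop is empty: only its floor surface is measured. I take it to the mat.

jog_arm(
  moves=[
    [[0.5,0.72,0.75,-0.07,0.079,0,0],[0.5,0.72,0.75,-0.07,0.079,0,0],[0.5,0.72,0.75,-0.07,0.079,0,0],[0.5,0.72,0.75,-0.07,0.079,0,0],[0.5,0.72,0.75,-0.07,0.079,0,0],[0.5,0.72,0.75,-0.07,0.079,0,0],[0.5,0.72,0.75,-0.07,0.079,0,0],[0.5,0.72,0.75,-0.07,0.079,0,0]],
  ],
)

```text
time: 25.43
tool_pos: [0.6525, 0.0845, 0.2983]
tool_rot: [-0.001, 0.706, 0.709, -0.003]
contact_force: [-0.0, 1.4, -1.3]
gripper_width: 0.2
grasp_force: 59.1
```

jog_arm(
  moves=[
    [[0.5,1.65,-0.75,0,0,0,-0.033],[0.5,1.65,-0.75,0,0,0,-0.033],[0.5,1.65,-0.75,0,0,0,-0.033],[0.5,1.65,-0.75,0,0,0,-0.033],[0.5,1.65,-0.75,0,0,0,-0.033],[0.5,1.65,-0.75,0,0,0,-0.033],[0.5,1.65,-0.75,0,0,0,-0.033],[0.5,1.65,-0.75,0,0,0,-0.033],[0.5,1.65,-0.75,0,0,0,-0.033],[0.5,1.65,-0.75,0,0,0,-0.033],[0.5,1.65,-0.75,0,0,0,-0.033],[0.5,1.65,-0.75,0,0,0,-0.033],[0.5,1.65,-0.75,0,0,0,-0.033],[0.5,1.65,-0.75,0,0,0,-0.033],[0.5,0,0,0,0,0,0],[0.5,0,0,0,0,0,0],[0.5,0,0,0,0,0,0],[0.5,0,0,0,0,0,0],[0.5,0,0,0,0,0,0]],
  ],
)

```text
time: 27.02
tool_pos: [0.5013, 0.2844, 0.2981]
tool_rot: [-0.0, 0.525, 0.851, -0.002]
contact_force: [0.9, 0.2, -1.2]
gripper_width: 0.202
grasp_force: 59.5
```

```bash
python3 - <<'E'
from sfit import *
print(state()["time"]);show();sfit();show()
f=grab_frame("side");
for b in recognise("ball0",f): print(round(b["p"],2),np.round(b["rect"]))
f=grab_frame("top")
for b in regions_of("ball0",f):
    P=pts(f,b["pixels"]);
    if len(P): print(round(b["p"],2),np.round(b["rect"]),np.median(P,0).round(3))
x=f['color'][150:250,210:320]
y=grab_frame('side')['color'][210:310,200:310]
cv2.imwrite('pics/j8.png',cv2.resize(np.hstack([x,y]),(800,364),interpolation=3))
M=T([.482,.272,.012],scoopR(np.radians(206.6),0))@np.linalg.inv(TS)
plan([(M,8,.5)])
E
```

```text
27.0167
scoop origin [0.4798 0.2691 0.1594] nose [0.4557 0.257  0.1595] nose in jar(mm) [ 258.1 -456.2  183.2] az -153.4 pitch -0.2
scoop err mm [-0.73941135 -0.6671011  -0.68415142] deg zyx [ 0.43013083  0.02519012 -0.29553442] 0.0005810812701459562
scoop origin [0.4797 0.2692 0.1595] nose [0.4556 0.2571 0.1596] nose in jar(mm) [ 258.2 -456.3  183.3] az -153.4 pitch -0.2
0.61 [259. 254.   5.  12.]
0.58 [253. 264.   6.   2.]
0.65 [150. 264.  71.  79.] [0.487 0.264 0.006]
0.63 [260. 218.  14.  10.] [0.582 0.034 0.029]
0.57 [265. 198.  16.  13.] [0.624 0.016 0.029]
0.49 [268. 218.  14.   6.] [0.582 0.01  0.03 ]
0.48 [399. 280.  10.  13.] [ 0.445 -0.268  0.05 ]
0.4 [389. 274.   8.   8.] [ 0.456 -0.251  0.051]
8 x [0.5, 0.01, 0.04, 1.84, -0.0, 0.0, 0.0] -> tcp [0.503  0.2866 0.1512]
scoop origin [0.4815 0.2713 0.0125] nose [0.4574 0.2592 0.0126] nose in jar(mm) [ 288.1 -458.9   39.4] az -153.3 pitch -0.2
```

View pics/j8.png

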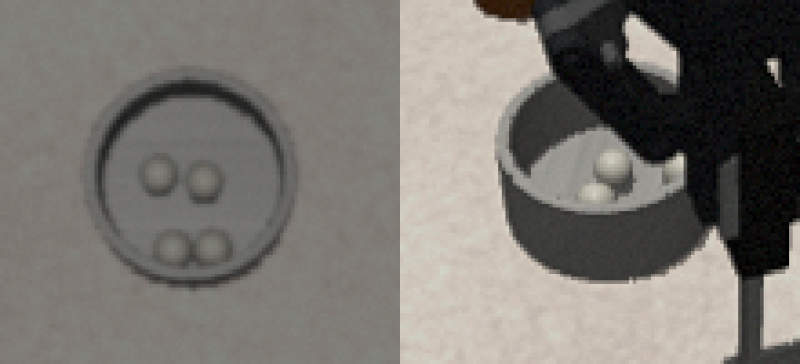

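The top view shows all four balls in the bowl, at (158,174), (205,181), (173,248) and (212,247). Now I lower the scoop to the mat.

jog_arm(
  moves=[
    [[0.5,0.01,0.04,1.84,0,0,0],[0.5,0.01,0.04,1.84,0,0,0],[0.5,0.01,0.04,1.84,0,0,0],[0.5,0.01,0.04,1.84,0,0,0],[0.5,0.01,0.04,1.84,0,0,0],[0.5,0.01,0.04,1.84,0,0,0],[0.5,0.01,0.04,1.84,0,0,0],[0.5,0.01,0.04,1.5,0,0,0],[0.5,0,0,0,0,0,0],[0.5,0,0,0,0,0,0],[0.5,0,0,0.15,0,0,0],[0.5,0,0,0.15,0,0,0],[0.5,0,0,0.15,0,0,0],[0.5,0,0,0.15,0,0,0],[0.5,0,0,0,0,0,0],[0.5,0,0,0,0,0,0]],
  ],
)

```text
time: 28.7
tool_pos: [0.5028, 0.2867, 0.1487]
tool_rot: [-0.0, 0.525, 0.851, -0.002]
contact_force: [-1.1, 0.9, -1.6]
gripper_width: 0.203
grasp_force: 59.5
```

```bash
python3 -c "
from plan import *
show();print(state()['contact_force'])"
```

```text
scoop origin [0.4814 0.2714 0.01  ] nose [0.4573 0.2592 0.0101] nose in jar(mm) [ 288.8 -459.    37. ] az -153.3 pitch -0.2
[-1.12741844  0.85279304 -1.60506631]
```

jog_arm(
  moves=[
    [[0.5,0,0,0.15,0,0,0],[0.5,0,0,0.15,0,0,0],[0.5,0,0,0.1,0,0,0],[0.5,0,0,0.1,0,0,0],[0.5,0,0,0,0,0,0],[0.5,0,0,0,0,0,0]],
  ],
)

```text
time: 29.2
tool_pos: [0.5034, 0.2871, 0.146]
tool_rot: [-0.0, 0.525, 0.851, -0.001]
contact_force: [-1.3, -0.4, 7.8]
gripper_width: 0.201
grasp_force: 60.9
```

```bash
python3 -c "
from plan import *
show();print(state()['contact_force'])"
```

```text
scoop origin [0.4821 0.272  0.0072] nose [0.458  0.2598 0.0073] nose in jar(mm) [ 289.  -459.8   34.1] az -153.3 pitch -0.1
[-1.34053455 -0.44307345  7.79949397]
```

Contact at about 8 N, so I release slowly, settle and rise.

jog_arm(
  moves=[
    [[2,0,0,0,0,0,0],[2.2,0,0,0,0,0,0],[2.6,0,0,0,0,0,0],[3.5,0,0,0,0,0,0],[5,0,0,0,0,0,0],[7,0,0,0,0,0,0],[8.5,0,0,0,0,0,0],[8.5,0,0,0,0,0,0],[8.5,0,0,0,0,0,0],[8.5,0,0,0,0,0,0]],
  ],
)

```text
time: 30.03
tool_pos: [0.5028, 0.2867, 0.1436]
tool_rot: [-0.0, 0.525, 0.851, -0.002]
contact_force: [-0.1, -0.3, 0.9]
gripper_width: 0.995
grasp_force: 0.0
```

jog_arm(
  moves=[
    [[8.5,0,0,-0.5,0,0,0],[8.5,0,0,-1.5,0,0,0],[8.5,0,0,-2,0,0,0],[8.5,0,0,-2,0,0,0],[8.5,0,0,-2,0,0,0],[8.5,0,0,-2,0,0,0],[8.5,0,0,-2,0,0,0],[8.5,0,0,-2,0,0,0],[8.5,0,0,0,0,0,0],[8.5,0,0,0,0,0,0],[8.5,0,0,0,0,0,0],[8.5,0,0,0,0,0,0]],
  ],
)

```text
time: 31.03
tool_pos: [0.5025, 0.2868, 0.2816]
tool_rot: [-0.001, 0.525, 0.851, -0.003]
contact_force: [0.4, 0.3, -0.1]
gripper_width: 0.995
grasp_force: 0.0
```

```bash
python3 - <<'E'
from h import *
print(state()["time"],state()["tool_pos"],state()["contact_force"])
for c in("top","side"):
    f=grab_frame(c);P=pts(f,f["depth"]>0)
    m=(abs(P[:,0]-.49)<.06)&(abs(P[:,1]-.28)<.06)
    for lo,hi in((.014,.03),(.05,.11),(.125,.185),(.185,.2)):
        Q=P[m&(P[:,2]>lo)&(P[:,2]<hi)]
        if len(Q): print(c,lo,len(Q),Q.mean(0).round(4),Q.min(0).round(3),Q.max(0).round(3))
    for b in regions_of("ball0",f):
        P=pts(f,b["pixels"])
        if len(P): print(round(b["p"],2),np.median(P,0).round(3))
E
```

```text
31.0333 [0.50250386 0.2868033  0.28163001] [ 0.37854404  0.30553644 -0.0656089 ]
top 0.014 97 [0.4944 0.2769 0.0232] [0.463 0.245 0.014] [0.518 0.307 0.03 ]
top 0.05 15 [0.5069 0.2812 0.0702] [0.503 0.279 0.053] [0.509 0.286 0.093]
top 0.125 111 [0.5069 0.2761 0.1579] [0.493 0.269 0.126] [0.52  0.293 0.185]
top 0.185 157 [0.5061 0.2839 0.1948] [0.493 0.269 0.186] [0.519 0.3   0.2  ]
0.63 [ 0.444 -0.268  0.05 ]
0.62 [0.622 0.016 0.031]
0.44 [0.628 0.043 0.031]
0.35 [ 0.495 -0.282  0.053]
side 0.014 290 [0.4897 0.2831 0.0236] [0.461 0.245 0.014] [0.517 0.309 0.03 ]
side 0.05 104 [0.504  0.2878 0.0801] [0.5   0.281 0.05 ] [0.509 0.291 0.109]
side 0.125 418 [0.5033 0.2938 0.1563] [0.491 0.277 0.125] [0.518 0.3   0.185]
side 0.185 283 [0.5044 0.2866 0.1926] [0.492 0.269 0.185] [0.518 0.3   0.196]
0.39 [0.585 0.014 0.029]
```

```bash
python3 -c "
from plant import *
print(job_done())"
```

```text
the job is handed in; nothing more can be done
None
```

The job is handed in (no verdict came back): four balls are in the milling bowl, the other three are in the jar, and the empty scoop stands upright and released on the mat.

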